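# Build a sintering tower for the zirconia furnace

## Robot

A 7-joint arm with a two-finger parallel gripper is mounted at the origin on a cart in front of the work surface, level with it; the furniture and walls round the work are solid. World frame = base frame: x ahead of the robot, y to its left, z up, the work surface at z = 0. Lengths are in m, angles in rad, forces in N, time in s.
With the tool pointing down it reaches from about 0.425 to 0.875 m from the base axis. Payload 4.7 kg.
Tool frame: the origin (TCP) lies midway between the tips of the shut fingers; the grasp point (between the pads) lies 19 mm behind it; x points along the fingers, y is the direction in which the jaws open and shut, and the axes are right-handed (so a half turn about x gives the same grasp; the last joint's range is limited). The gripper opens to 87 mm and grips with 3 to 60 N. Pads are 19 mm wide; open, the fingers measure 117 mm over their backs; the gripper's body (75 mm by 190 mm) begins 51 mm behind the grasp point.
Start: joints at [-1.303, 0.321, -0.07, 1.45, 0.023, 1.371, -0.057], TCP at [0.163, 0.629, 0.223] pointing down, gripper open.
Joint ranges: [-2.86, 2.86], [-0.3, 2.09], [-1.38, 1.24], [0.06, 2.45], [-1.56, 4.7], [0.09, 2.05], [-2.69, 2.69]. Speed limits (rad/s): [2.57, 2.57, 3.14, 3.14, 3.14, 3.14, 3.14].

## Interface

Orientations are given as a rotation vector (axis times angle).
In Python, from bench import ctrl gives the robot as it stands. The module is installed in compiled form; this text tells all that it offers.
- The arm moves only by the tool servo_tool, never from a script. Its arguments are lists of equal length, an entry for each row: "dp": the shift along the tool's x, y, z in units of 25 mm (1.0 is 25 mm), a list of three; "yaw": the turn about the tool's x in units of 6 degrees (1.0 is 6 degrees). A call has exactly 5 rows; each row shifts and turns the commanded pose from where the row before left it, along the tool's axes as they then stand; what a row does not reach is not made up. A row lasts 1/10 s, in which the tool goes at most 50 mm and 8.59 degrees, less where a joint would pass 70% of its speed; a pose out of reach is approached as far as the arm can. A call is refused whole if a number of a shift passes 1 or a number of a turn 1, either way. A call with a gripper value outside its range is refused whole. "fingers" is the opening, from 0 (shut) to 1 (fully open), set as the call begins (left out, the last holds). The fingers move at their own pace and stop on an object; "grip_force" is the grip in N (left out, the last holds). Time passes only in rows, so rows that do not move let the fingers close, or fill a call up. It gives the time, the measured TCP pose, the force and the opening at its end, in the units of the state.
- ctrl.get_state(): the state, without advancing time (a new reading comes with each control period).
- ctrl.get_image(name): name is "scene" or "side" or "wrist"; returns (picture, depth): 480x640x3 uint8, red, green, blue; 480x640 float32, m along the optical axis (not along the pixel's ray), 0 where there is no reading.
- ctrl.camera_info(name): a dict with "fx", "fy", "cx", "cy" (pixels), "distortion" ([k1, k2, p1, p2, k3] as OpenCV has them; the pictures are not rectified), "extrinsics" (4x4, takes a point from world to camera coordinates); the wrist camera has in their place "hand_eye" (4x4, takes a point from camera to tool coordinates, whose origin is the TCP and whose axes are the tool frame's). Camera axes: x right, y down, z forward; pixel columns grow to the right and rows downward; lengths in m; the calibration is good to about 2 mm. A picture is of the moment at which its call begins: read the wrist's pose just before it. camera_info takes no time and is no camera call.
- ctrl.close_job(): hands the job in, once; it reports no verdict.
Trained networks look in the newest picture that a camera, given by its name, has taken for a name from the list of things; names that differ only in an ending like _2 or _b are one class to them, and where a whole thing is asked for, a point or a joint stands for the part that bears it (a point fixed in the world has none). Each returns a list of dicts, best first, with "score" (0 to 1); they miss things now and then, are a little off and sometimes report something else, mostly with a low value. They report only what shows in the picture. A call takes as long as a camera call.
- ctrl.search_frame(camera, label): "extent" ([left, top, right, bottom] in pixels, round what is visible of it).
- ctrl.cut_out(camera, label): "region" (480x640 bool, what is visible of it) and "extent" ([left, top, right, bottom] in pixels, round what is visible of it).
The state is a dict: "time": time; "joint_positions": joint angles; "qd": joint speeds; "joint_torque": joint torques, N m; "position": TCP position; "tool_rot": TCP orientation; "ft_force": force on the tool from outside, world axes, zero at the start; "torque": the same for the moment, N m; "grip_width": opening from 0.0 (shut) to 1.0 (fully open).
Only numpy, scipy, OpenCV 4.12 (cv2) and the standard library are available. Lean on these libraries where they do the work, as an engineer would, in place of code of your own. Each camera call takes 0.05 s, during which the arm holds its last target.

## Task

Build the sintering tower on the furnace's loading plate, working upward from the plate: the deep tray in the plate's seat with the three-tooth bridge in it, the shallow tray on the deep one with the single crown in it, and the cover on top, each part sitting level and fully down in the one below. Lay the bridge and the crown on the tray floors with their chewing side up, as they lie now. Leave everything else on the bench where it stands.

Things in the scene. Friction and masses are not known exactly. Their poses are not given: they have to be found in the camera images.
- loading_plate: TARGET, fixed: cream insulating brick in a low steel tray, 102 (own x) x 152 mm (own y), 22 mm high, a low wire bail at each short end. In its top is the rectangular seat, 48 mm (x) x 98 mm (y), 8 mm deep. Origin: centre of the underside, on the bench top; z up. A tray fully home in the seat has its origin 16 mm above this origin.
- deep_tray: Taller of two open cream ceramic trays, 220 g: outside 60 (own x) x 110 mm (own y), straight sides, 42 mm high in all; inside 48x98 mm, floor 11 mm above the origin, walls 6 mm. Foot below it 6 mm high, tapering 44.5x94.5 to 38x88 mm; drops into the 48x98 mm mouth below, 1.75 mm play, either way round. Origin: centre under the foot. Grip across the 60 mm. A part home on it has its origin 36 mm above this one.
- shallow_tray: Lower of two open cream trays, 170 g: outside 60 (own x) x 110 mm (own y), 30 mm high in all; inside 48x98 mm, floor 11 mm above the origin. Foot below it 6 mm high, tapering 44.5x94.5 to 38x88 mm; drops into the 48x98 mm mouth below, 1.75 mm play, either way round. Origin: centre under the foot. Its sides (6 to 30 mm up) end flush with the tray below: grip their upper part, across the 60 mm. The cover home on it has its origin 24 mm above this one.
- cover: Cream ceramic cover, 150 g: slab 60 (own x) x 110 mm (own y), 6 to 14 mm above the origin, with a central grip bar 15 mm thick (x), 50 mm long (y), 14 to 34 mm above the origin: take it by this bar. Foot below it 6 mm high, tapering 44.5x94.5 to 38x88 mm; drops into the 48x98 mm mouth below, 1.75 mm play, either way round. Origin: centre under the foot. 
- bridge: White three-tooth zirconia bridge, loose, 12 g: 26 mm long (own y, slightly skewed), 8 mm high, 9 to 11 mm thick (own x); its middle tooth spans -5 to +4 mm in own x. Lies on the black rubber mat (2 mm thick). Origin: centre of the underside; z up through the chewing side. Belongs in the deep tray.
- crown: White single molar crown, loose, 12 g, round, 10.8 mm across, 8.5 mm high, four small cusps on top. Lies on the black rubber mat (2 mm thick). Origin: centre of the underside; z up through the cusps. Belongs in the shallow tray.
- plaster_model: Bystander, loose: tan plaster jaw model, 62 x 66 mm, 28 mm high. Origin: centre of the underside.
- polishing_tin: Bystander, loose: round tin with blue lid, 64 mm across, 28 mm high. Origin: centre of the underside.
- dappen_glass: Bystander, loose: small clear glass tumbler, 48 mm across, 61 mm high. Origin: centre of the underside.

How it is judged:
On the way, in this order (a step that is already met when the one before it is completed fails the run):
1. the deep tray is fully home in the plate's seat (horizontal distance between deep_tray and loading_plate below 0.008 m and z of deep_tray in the frame of loading_plate between 0.0135 and 0.0185 m and angle between deep_tray's own z axis and vertical below 0.06 rad), for 0.2 s.
2. the shallow tray is fully home on the deep tray, which is home in the plate (all of step 1 and horizontal distance between shallow_tray and deep_tray below 0.008 m and z of shallow_tray in the frame of deep_tray between 0.0335 and 0.0385 m and angle between shallow_tray's own z axis and vertical below 0.06 rad), for 0.2 s.
3. the cover is fully home on the shallow tray, the whole tower standing (all of step 2 and horizontal distance between cover and shallow_tray below 0.008 m and z of cover in the frame of shallow_tray between 0.0215 and 0.0265 m and angle between cover's own z axis and vertical below 0.06 rad), for 0.2 s.
At the end, for the whole second after the job is handed in: Deep tray in the seat, shallow tray on it, cover on that: each centred within 8 mm on the one below, at its nested height within 2.5 mm, level within 0.06 rad; the bridge on the deep tray's floor, the crown on the shallow tray's, chewing side up within 0.5 rad; all at rest (under 0.02 m/s) (all of step 3 and x of bridge in the frame of deep_tray between -0.024 and 0.024 m and y of bridge in the frame of deep_tray between -0.049 and 0.049 m and z of bridge in the frame of deep_tray between 0.006 and 0.018 m and angle between each of bridge, crown's own z axis and vertical below 0.5 rad and x of crown in the frame of shallow_tray between -0.024 and 0.024 m and y of crown in the frame of shallow_tray between -0.049 and 0.049 m and z of crown in the frame of shallow_tray between 0.006 and 0.018 m and linear speed of each of deep_tray, shallow_tray, cover, bridge, crown below 0.02 m/s); the robot touches nothing.
It fails at once if the plaster model is moved by more than 15 mm (distance of plaster_model from where it was at the start of the episode above 0.015 m).
It fails at once if the round tin is moved by more than 15 mm (distance of polishing_tin from where it was at the start of the episode above 0.015 m).
It fails at once if the glass is moved by more than 15 mm (distance of dappen_glass from where it was at the start of the episode above 0.015 m).
It also fails if it takes over 125 s, if anything falls off the work surface, if the arm or the gripper's body presses on something with over 40 N, if the wrist force passes 120 N, or if a joint passes its speed limit or range.

## Working session

There is one attempt and no reset: what is moved stays moved. The work goes in short steps, Python scripts to look and compute and a tool call to move; the robot and the scene stay as the last step left them, time stands still between calls to the robot, and variables do not carry over. Pictures are saved under pics/ and viewed, and the job is handed in when it is done.

Besides the shell and the picture viewer there is one more tool, called after "Request:" as name(argument=value, ...) on one line, values as JSON. servo_tool: Moves the arm, as the interface text tells. Its arguments: {"type":"object","properties":{"dp":{"type":"array","items":{"type":"array","items":{"type":"number"}}},"yaw":{"type":"array","items":{"type":"number"}},"fingers":{"type":"number"},"grip_force":{"type":"number"}},"required":["dp","yaw"]}

```bash
mkdir -p pics
python3 - <<'E'
from bench import ctrl
import cv2,numpy as np
s=ctrl.get_state();print(s)
for n in("scene","side","wrist"):
    i,d=ctrl.get_image(n);cv2.imwrite(f"pics/{n}0.png",i[:,:,::-1]);np.savez(f"{n}0.npz",i=i,d=d)
    print(n,ctrl.camera_info(n))
E
```

```text
{'time': 0.0, 'joint_positions': array([-1.30287704,  0.32183732, -0.07006436,  1.45170447,  0.02259293,
        1.37080887, -0.05686448]), 'qd': array([-0.00165331,  0.000761  , -0.00015828, -0.00112018, -0.00115987,
       -0.00094346, -0.00033089]), 'joint_torque': array([ 1.72590699e-04, -4.91308558e+01, -4.03710930e-01, -3.12516010e+01,
       -6.39278744e-02,  4.38902120e-02,  1.85984309e-04]), 'position': array([0.16313181, 0.62860398, 0.22143728]), 'tool_rot': array([ 0.19767321,  1.56174967, -0.20076781]), 'ft_force': array([ 0.178578  , -0.67372576,  0.61009273]), 'torque': array([ 0.00427396, -0.02107965,  0.02427049]), 'grip_width': 1.0013532192659542}
scene {'fx': 557.813011202862, 'fy': 557.813011202862, 'cx': 326.39571161615476, 'cy': 239.3438873595264, 'distortion': array([-0.16383461,  0.        ,  0.        ,  0.        ,  0.        ]), 'extrinsics': array([[ 5.66496308e-01, -8.24064218e-01,  3.13426097e-04,
        -2.60485469e-01],
       [-5.95785717e-01, -4.09830797e-01, -6.90708403e-01,
         3.73303089e-01],
       [ 5.69316531e-01,  3.91097025e-01, -7.2313
[... 420 characters left out ...]
, -0.83909573,  0.23757061],
       [ 0.42153619,  0.72591291, -0.5434682 ,  0.77989399],
       [ 0.        ,  0.        ,  0.        ,  1.        ]])}
wrist {'fx': 331.46059897602646, 'fy': 331.46059897602646, 'cx': 322.16516463223087, 'cy': 245.98716879448733, 'distortion': array([-0.0027297,  0.       ,  0.       ,  0.       ,  0.       ]), 'hand_eye': array([[-4.23655736e-04, -3.00209135e-01,  9.53873312e-01,
        -1.62800157e-01],
       [ 9.99999236e-01,  9.80423814e-04,  7.52707501e-04,
        -9.24606407e-05],
       [-1.16116978e-03,  9.53872903e-01,  3.00208490e-01,
        -8.37875843e-02],
       [ 0.00000000e+00,  0.00000000e+00,  0.00000000e+00,
         1.00000000e+00]])}
```

View pics/scene0.png

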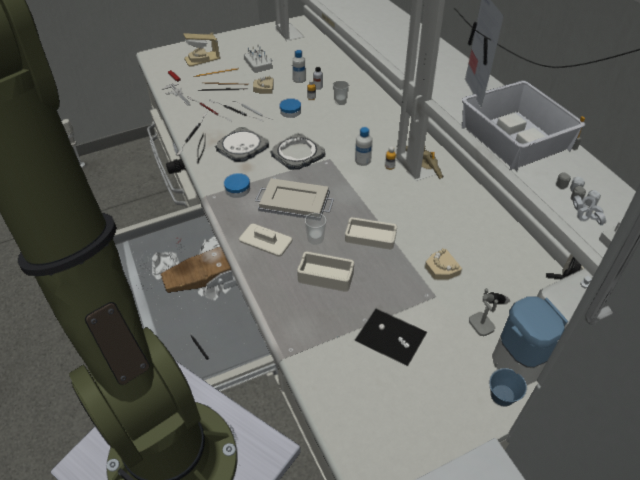

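View pics/side0.png

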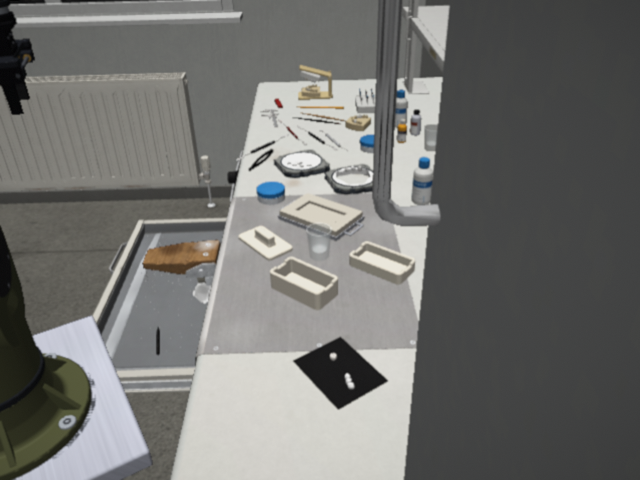

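View pics/wrist0.png

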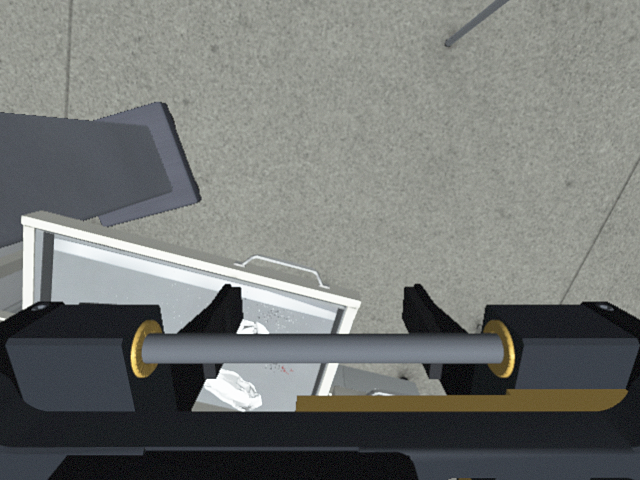

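```bash
cat > h.py <<'E'
from bench import ctrl
import cv2,numpy as np
from scipy.spatial.transform import Rotation as R
def cloud(n,d,pose=None):
    c=ctrl.camera_info(n);K=np.array([[c['fx'],0,c['cx']],[0,c['fy'],c['cy']],[0,0,1]])
    v,u=np.mgrid[0:480,0:640]
    p=cv2.undistortPoints(np.stack([u.ravel(),v.ravel()],1).astype(np.float64)[:,None],K,c['distortion'])[:,0].reshape(480,640,2)
    P=np.dstack([p*d[...,None],d])
    if n=='wrist':
        H=c['hand_eye'];P=P@H[:3,:3].T+H[:3,3]
        pos,rot=pose;return P@R.from_rotvec(rot).as_matrix().T+pos
    E=c['extrinsics'];return (P-E[:3,3])@E[:3,:3]
E
python3 - <<'E'
from h import *
s=ctrl.get_state();print(R.from_rotvec(s['tool_rot']).as_matrix().round(3))
for n in("scene","side"):
    z=np.load(n+"0.npz");P=cloud(n,z['d']);i=z['i']
    # ortho: x 0.2..0.95, y -0.5..0.5 at 1.25mm
    ok=(z['d']>0)&(P[...,2]>-.03)&(P[...,2]<.12)
    W=np.zeros((600,800,3),np.uint8);Hm=np.full((600,800),-1.)
    r=((.95-P[...,0])/.00125).round().astype(int);c=((.5-P[...,1])/.00125).round().astype(int)
    ok&=(r>=0)&(r<600)&(c>=0)&(c<800)
    o=np.argsort(P[...,2][ok]);rr=r[ok][o];cc=c[ok][o]
    W[rr,cc]=i[ok][o][:,::-1];Hm[rr,cc]=P[...,2][ok][o]
    W=cv2.dilate(W,np.ones((3,3)))
    for k in range(0,800,80):cv2.line(W,(k,0),(k,599),(0,200,0),1);cv2.putText(W,f"{.5-k*.00125:.1f}",(k,10),0,.4,(0,0,255))
    for k in range(0,600,80):cv2.line(W,(0,k),(799,k),(0,200,0),1);cv2.putText(W,f"{.95-k*.00125:.2f}",(0,k+10),0,.4,(0,0,255))
    cv2.imwrite(f"pics/ortho_{n}.png",W)
    g=ok&(abs(P[...,2])<.015);print(n,np.median(P[...,2][g]))
for n in("scene","side"):
  z=np.load(n+"0.npz");P=cloud(n,z['d'])
  ctrl.get_image(n)
  for l in "loading_plate deep_tray shallow_tray cover bridge crown plaster_model polishing_tin dappen_glass".split():
    for q in ctrl.cut_out(n,l)[:2]:
        m=q['region']&(z['d']>0);X=P[m]
        if len(X):print(n,l,round(q['score'],2),np.round(q['extent']),m.sum(),np.median(X,0).round(4),np.percentile(X[:,2],[5,95]).round(4))
E
```

```text
[[-0.     0.251  0.968]
 [-0.001  0.968 -0.251]
 [-1.    -0.001  0.   ]]
scene 4.0593270376255126e-05
side 0.0013088431622940119
scene loading_plate 0.93 [256. 174. 334. 216.] 2166 [0.6279 0.212  0.0186] [0.005  0.0238]
scene loading_plate 0.56 [304. 211. 328. 243.] 559 [0.5552 0.0965 0.0415] [0.0059 0.0604]
scene deep_tray 0.88 [297. 251. 355. 292.] 1644 [0.4815 0.0143 0.0234] [0.0086 0.0418]
scene shallow_tray 0.95 [342. 215. 398. 249.] 1225 [ 0.6357 -0.0008  0.0162] [0.0084 0.0302]
scene cover 0.67 [239. 225. 293. 257.] 1021 [0.4811 0.1781 0.0138] [0.0097 0.0335]
scene bridge 0.36 [400. 338. 408. 349.] 64 [ 0.426  -0.2013  0.007 ] [0.0005 0.0101]
scene plaster_model 0.76 [425. 250. 461. 279.] 803 [ 0.6332 -0.1785  0.0189] [0.0045 0.0267]
scene polishing_tin 0.79 [226. 172. 248. 199.] 526 [0.5813 0.3479 0.0269] [0.0039 0.0308]
scene dappen_glass 0.86 [302. 214. 325. 244.] 545 [0.5551 0.0972 0.0418] [0.0087 0.0605]
side loading_plate 0.98 [276. 198. 366. 243.] 2084 [0.6369 0.2082 0.0197] [0.0064 0.0237]
side deep_tray 0.77 [270. 256. 336. 314.] 2296 [0.482  0.0113 0.0268] [0.0105 0.0425]
side shallow_tray 0.65 [350. 245. 415. 287.] 1754 [ 0.6352 -0.0049  0.0187] [0.0098 0.0307]
side shallow_tray 0.6 [328. 356. 336. 359.] 30 [ 0.4344 -0.1513  0.0095] [0.0059 0.012 ]
side cover 0.61 [239. 227. 292. 262.] 1065 [0.484  0.1683 0.0145] [0.0077 0.0342]
side bridge 0.38 [345. 375. 353. 387.] 94 [ 0.4269 -0.2037  0.0084] [0.0025 0.0107]
side crown 0.49 [328. 355. 338. 359.] 50 [ 0.435  -0.1507  0.0085] [0.0021 0.0118]
side plaster_model 0.23 [326. 353. 337. 360.] 46 [ 0.435  -0.151   0.0087] [0.0024 0.0118]
side polishing_tin 0.71 [256. 180. 282. 203.] 623 [0.5851 0.3403 0.0276] [0.0032 0.0318]
side dappen_glass 0.68 [306. 224. 332. 261.] 754 [0.5583 0.0872 0.045 ] [0.0098 0.0609]
```

View pics/ortho_scene.png

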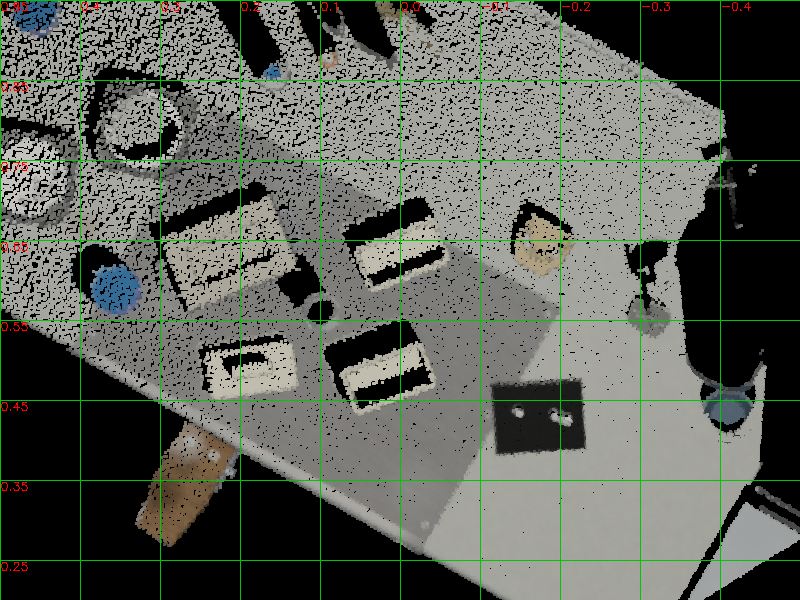

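View pics/ortho_side.png

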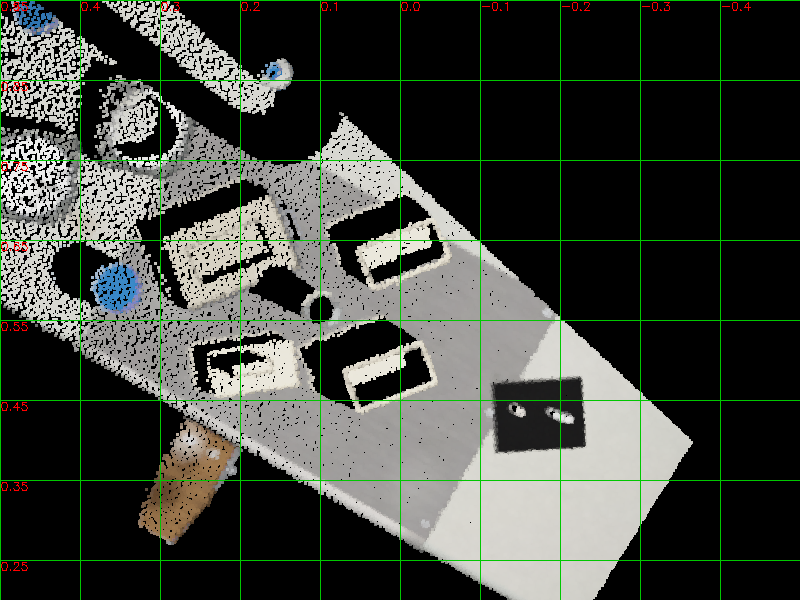

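Request:
servo_tool(dp=[[0,-0.8,1],[0,-0.8,1],[0,-0.8,1],[0,-0.8,1],[0,-0.8,1]], yaw=[0,0,0,0,0])

```text
time: 1.65
position: [0.2598, 0.4999, 0.2227]
tool_rot: [0.2, 1.561, -0.199]
ft_force: [0.5, 0.6, -0.1]
grip_width: 0.999
```

Request:
servo_tool(dp=[[0,-0.8,1],[0,-0.8,1],[0,-0.8,1],[0,-0.8,1],[0,-0.8,1]], yaw=[0,0,0,0,0])

```text
time: 2.15
position: [0.3557, 0.3718, 0.2228]
tool_rot: [0.2, 1.561, -0.199]
ft_force: [-0.7, 0.8, 0.2]
grip_width: 0.998
```

Request:
servo_tool(dp=[[0,-0.8,1],[0,-0.8,1],[0,-0.8,1],[0,-0.8,1],[0,-0.8,1]], yaw=[0,0,0,0,0])

```text
time: 2.65
position: [0.4516, 0.2436, 0.2228]
tool_rot: [0.2, 1.561, -0.199]
ft_force: [-0.5, 0.4, 0.5]
grip_width: 0.998
```

Request:
servo_tool(dp=[[0,-0.8,1],[0,-0.8,1],[0,-0.8,1],[0,-0.8,1],[0,-0.8,1]], yaw=[0,0,0,0,0])

```text
time: 3.15
position: [0.5475, 0.1155, 0.2228]
tool_rot: [0.199, 1.561, -0.199]
ft_force: [0.4, -0.4, -0.1]
grip_width: 0.999
```

```bash
cat >> h.py <<'E'
def grab(n,tag):
    s=ctrl.get_state();pose=(s['position'],s['tool_rot'])
    i,d=ctrl.get_image(n);cv2.imwrite(f"pics/{tag}.png",i[:,:,::-1]);P=cloud(n,d,pose)
    P[d<=0]=np.nan
    np.savez(f"{tag}.npz",i=i,d=d,P=P);return i,d,P
def rect(pts):
    (cx,cy),(w,h),a=cv2.minAreaRect((pts*1000).astype(np.float32))
    if w>h:w,h,a=h,w,a+90   # a = direction of short side
    a=(a+90)%180-90
    return cx/1000,cy/1000,w,h,a
def yawinfo(s):
    M=R.from_rotvec(s['tool_rot']).as_matrix();return np.degrees(np.arctan2(M[1,1],M[0,1]))
def todo(x,y,z,ya=None,s=None):
    # target TCP & jaw angle(deg, mod 180): prints shift in units after turn and turn units
    s=s or ctrl.get_state();cur=yawinfo(s);M=R.from_rotvec(s['tool_rot']).as_matrix()
    t=0
    if ya is not None:
        t=(ya-cur+90)%180-90
    # tool x down => positive turn about x lowers the world angle
    d=M.T@(np.array([x,y,z])-s['position'])/.025
    M2=M@R.from_rotvec([np.radians(-t),0,0]).as_matrix()
    d2=M2.T@(np.array([x,y,z])-s['position'])/.025
    print("pos",s['position'].round(4),"jaw",round(cur,2),"turn units",round(-t/6,2),"dp now-axes",d.round(2),"dp after turn",d2.round(2),"j7",s['joint_positions'][6].round(2),"tilt",M[:,0].round(4))
E
python3 - <<'E'
from h import *
i,d,P=grab("wrist","w1")
print(ctrl.get_state()['joint_positions'].round(2))
for l in "loading_plate deep_tray shallow_tray cover bridge crown plaster_model dappen_glass".split():
    for q in ctrl.cut_out("wrist",l)[:2]:
        m=q['region']&(d>0);X=P[m]
        if len(X)<5:continue
        zt=np.percentile(X[:,2],95)
        T=X[abs(X[:,2]-np.nanmedian(X[X[:,2]>zt-.004][:,2]))<.003]
        print(l,round(q['score'],2),np.round(q['extent']),m.sum(),"top z",zt.round(4),"all",np.round(rect(X[X[:,2]>.004][:,:2]),4),"top",np.round(rect(T[:,:2]),4))
E
```

```text
[-0.64  0.13  0.43  1.69 -0.05  1.33  1.11]
loading_plate 0.63 [346. 193. 496. 330.] 10181 top z 0.0235 all [  0.6095   0.205  146.9049 182.7382  22.2816] top [  0.6324   0.2145  97.2708 146.4165  21.998 ]
loading_plate 0.21 [504. 171. 577. 232.] 3297 top z 0.0304 all [  0.5886   0.3555  63.6961  63.6994 -78.5512] top [  0.5884   0.3558  63.2836  63.7124 -67.6421]
shallow_tray 0.97 [237. 262. 295. 333.] 2645 top z 0.0305 all [6.089000e-01 3.610000e-02 6.926680e+01 1.693361e+02 4.204570e+01] top [6.24400e-01 1.61000e-02 5.99997e+01 7.48270e+01 2.24984e+01]
cover 0.8 [314. 105. 426. 193.] 5851 top z 0.0349 all [  0.4882   0.1863  60.0337 110.2028   8.4073] top [ 0.4882  0.186  15.1756 49.8092  8.6659]
bridge 0.68 [ 14. 183.  39. 188.] 142 top z 0.0105 all [  0.4266  -0.201    7.9591  26.7327 -12.4086] top [  0.4266  -0.201    7.9591  26.7327 -12.4086]
bridge 0.52 [155. 128. 273. 234.] 6447 top z 0.0429 all [4.778000e-01 1.530000e-02 5.947670e+01 1.104033e+02 2.059460e+01] top [4.778000e-01 1.530000e-02 5.944120e+01 1.103448e+02 2.051930e+01]
crown 0.67 [ 64. 174.  76. 182.] 87 top z 0.0114 all [  0.4345  -0.1471   9.1184   9.2639 -16.5866] top [  0.4344  -0.147    8.9806   9.2643 -13.9916]
crown 0.26 [503. 173. 575. 234.] 3222 top z 0.0304 all [ 0.5883  0.3551 63.121  63.5112 74.7509] top [ 0.5884  0.3551 62.6085 63.6962 67.2859]
dappen_glass 0.56 [289. 213. 334. 270.] 1790 top z 0.0616 all [ 0.5598  0.1001 46.3405 47.8495 76.2005] top [ 0.5598  0.1001 46.3405 47.8495 76.2005]
```

View pics/w1.png

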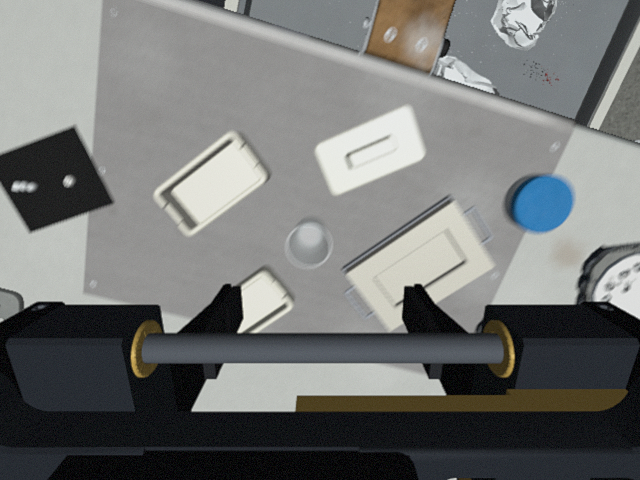

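Run:
```python
from h import *
todo(.4778,.0153,.1,20.5)
```

```text
pos [0.5463 0.1178 0.2226] jaw 75.59 turn units 9.18 dp now-axes [ 4.9  -4.66 -1.63] dp after turn [ 4.9  -4.    2.89] j7 1.11 tilt [-1.e-04  6.e-04 -1.e+00]
```

Request:
servo_tool(dp=[[0,0,0],[0,0,0],[0,0,0],[0,0,0],[0,0,0]], yaw=[0.92,0.92,0.92,0.92,0.92])

```text
time: 4.1
position: [0.5464, 0.1174, 0.2227]
tool_rot: [0.577, 1.493, -0.577]
ft_force: [-0.3, -0.1, 1.2]
grip_width: 1.0
```

Request:
servo_tool(dp=[[0,0,0],[0,0,0],[0,0,0],[0,0,0],[0,0,0]], yaw=[0.92,0.92,0.92,0.92,0.92])

```text
time: 4.6
position: [0.5464, 0.1174, 0.2227]
tool_rot: [0.947, 1.355, -0.946]
ft_force: [-0.1, 0.8, -0.2]
grip_width: 0.999
```

Request:
servo_tool(dp=[[0.2,-0.8,0.58],[0.2,-0.8,0.58],[0.2,-0.8,0.58],[0.2,-0.8,0.58],[0.2,-0.8,0.58]], yaw=[0,0,0,0,0])

```text
time: 5.1
position: [0.4773, 0.0138, 0.1975]
tool_rot: [0.944, 1.357, -0.943]
ft_force: [-0.3, 0.6, 0.4]
grip_width: 1.001
```

Run:
```python
from h import *
todo(.4778,.0153,.1,20.5)
i,d,P=grab("wrist","w2")
for l in "loading_plate deep_tray shallow_tray".split():
    for q in ctrl.cut_out("wrist",l)[:2]:
        m=q['region']&(d>0);X=P[m]
        if len(X)<5:continue
        zt=np.percentile(X[:,2],95)
        T=X[abs(X[:,2]-np.nanmedian(X[X[:,2]>zt-.004][:,2]))<.003]
        print(l,round(q['score'],2),np.round(q['extent']),m.sum(),"top z",zt.round(4),"top",np.round(rect(T[:,:2]),4))
```

```text
pos [0.4773 0.0138 0.1975] jaw 20.35 turn units -0.02 dp now-axes [ 3.9   0.04 -0.05] dp after turn [ 3.9   0.04 -0.05] j7 0.25 tilt [ 3.e-04  5.e-04 -1.e+00]
loading_plate 0.96 [483.   0. 625. 183.] 20081 top z 0.0238 top [  0.6334   0.2122  99.1857 143.0797  21.6321]
deep_tray 0.65 [293. 168. 357. 282.] 6555 top z 0.0428 top [4.778000e-01 1.570000e-02 6.003690e+01 1.098811e+02 2.066030e+01]
shallow_tray 0.61 [419. 234. 482. 332.] 4643 top z 0.0307 top [ 6.313000e-01 -1.000000e-04  6.095650e+01  1.088335e+02  2.166400e+01]
```

View pics/w2.png

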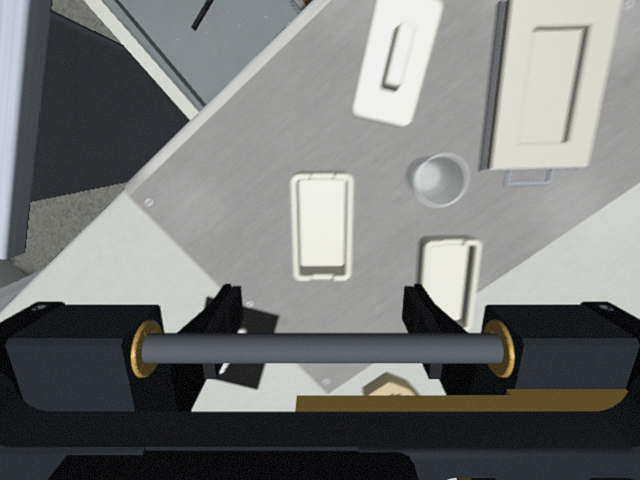

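Request:
servo_tool(dp=[[0.85,0.05,-0.07],[0.85,0,0],[0.85,0,0],[0.85,0,0],[0.85,0,0]], yaw=[0,0,0,0,0])

```text
time: 5.8
position: [0.4794, 0.0176, 0.0907]
tool_rot: [0.944, 1.356, -0.942]
ft_force: [0.4, -0.2, -0.7]
grip_width: 1.0
```

Request:
servo_tool(dp=[[0.85,0,0],[0.85,0,0],[0.85,0,0],[0.5,0,0],[0,0,0]], yaw=[0,0,0,0,0])

```text
time: 6.3
position: [0.4777, 0.0166, 0.0136]
tool_rot: [0.942, 1.358, -0.946]
ft_force: [-0.7, -0.7, -0.1]
grip_width: 0.999
```

Run:
```python
from h import *
todo(.4778,.0157,.015,20.66)
for t in("w1","w2"):
    P=np.load(t+".npz")['P'];q=P-np.array([.633,.2122,0]);a=np.radians(21.8)
    u=q[...,0]*np.cos(a)+q[...,1]*np.sin(a);v=-q[...,0]*np.sin(a)+q[...,1]*np.cos(a)
    z=P[...,2]
    m=(abs(u)<.03)&(abs(v)<.06)&(z>.011)&(z<.0185)
    print(t,m.sum(),np.round(rect(P[m][:,:2]),4),np.median(z[m]))
    for b in np.arange(-.06,.061,.02):
        k=(abs(v-b)<.004)&m
        if k.sum():print(round(b,2),np.nanpercentile(u[k],[1,99]).round(4))
    for b in np.arange(-.02,.021,.01):
        k=(abs(u-b)<.003)&m
        if k.sum():print("v",round(b,2),np.nanpercentile(v[k],[1,99]).round(4))
```

```text
pos [0.4777 0.0166 0.0136] jaw 20.35 turn units -0.05 dp now-axes [-0.06 -0.01  0.04] dp after turn [-0.06 -0.01  0.04] j7 0.38 tilt [-0.003 -0.001 -1.   ]
w1 2889 [ 0.634   0.2153 47.4568 98.3442 22.1602] 0.01453854672001903
-0.04 [-0.0204  0.0248]
-0.02 [-0.0201  0.0162]
0.0 [-0.0204  0.0246]
0.02 [-0.0206  0.0247]
0.04 [-0.0205  0.0245]
v -0.02 [-0.0455  0.0513]
v -0.01 [-0.046   0.0509]
v 0.0 [-0.0458  0.0512]
v 0.01 [-0.0457  0.0514]
v 0.02 [-0.0458  0.0514]
w2 5670 [ 0.6343  0.2149 47.5893 98.9614 21.1567] 0.014776059043517448
-0.04 [-0.0197  0.0249]
-0.02 [-0.0197  0.0248]
0.0 [-0.0198  0.0251]
0.02 [-0.0199  0.0248]
0.04 [-0.0198  0.0252]
v -0.02 [-0.0461  0.0508]
v -0.01 [-0.0461  0.0508]
v 0.0 [-0.0464  0.0509]
v 0.01 [-0.0466  0.0506]
v 0.02 [-0.0459  0.0509]
```

Request:
servo_tool(dp=[[0,0,0],[0,0,0],[0,0,0],[0,0,0],[0,0,0]], yaw=[0,0,0,0,0], fingers=0.5, grip_force=30)

```text
time: 6.8
position: [0.4789, 0.016, 0.0156]
tool_rot: [0.946, 1.356, -0.944]
ft_force: [-1.0, -0.0, 4.6]
grip_width: 0.685
```

Request:
servo_tool(dp=[[-0.3,0,0],[-0.8,0,0],[-0.8,0,0],[-0.8,0,0],[-0.8,0,0]], yaw=[0,0,0,0,0])

```text
time: 7.3
position: [0.4782, 0.0157, 0.1034]
tool_rot: [0.945, 1.356, -0.945]
ft_force: [-0.2, -0.3, -2.1]
grip_width: 0.684
```

Run:
```python
from h import *
s=ctrl.get_state();print(s['grip_width'],s['ft_force'],s['time'])
i,d,P=grab("wrist","w3")
m=(abs(P[...,0]-s['position'][0])<.08)&(abs(P[...,1]-s['position'][1])<.08)&(abs(P[...,2]-.105)<.006)
print(m.sum(),np.nanmedian(P[m],0), np.round(rect(P[m][:,:2]),4))
todo(.6342,.2151,.12,21.7)
```

```text
0.6842901008204814 [-0.17525324 -0.33159474 -2.12263009] 7.3
9372 [0.47648749 0.02228183 0.09970473] [4.769000e-01 1.780000e-02 7.782460e+01 1.054472e+02 2.016510e+01]
pos [0.4805 0.0159 0.1066] jaw 20.23 turn units -0.25 dp now-axes [-0.5   8.52 -5.35] dp after turn [-0.5   8.66 -5.13] j7 0.3 tilt [ 0.0047  0.0015 -1.    ]
```

View pics/w3.png

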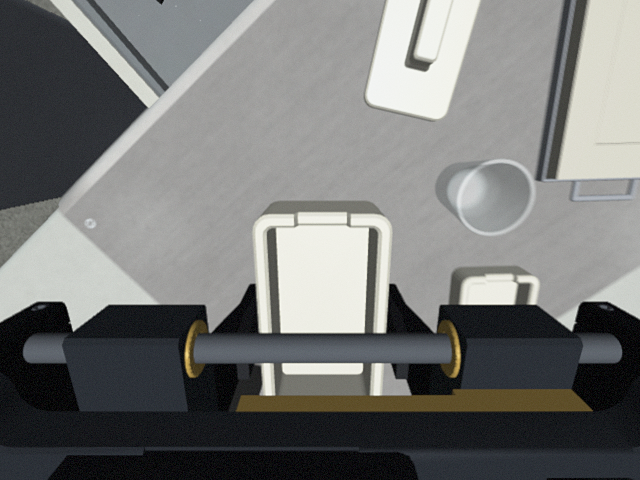

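Request:
servo_tool(dp=[[-0.2,0.43,-0.26],[-0.2,0.86,-0.52],[-0.1,0.86,-0.52],[0,0.86,-0.52],[0,0.86,-0.52]], yaw=[-0.25,0,0,0,0])

```text
time: 7.85
position: [0.5472, 0.1077, 0.1137]
tool_rot: [0.923, 1.367, -0.925]
ft_force: [0.5, -1.0, -2.6]
grip_width: 0.688
```

Request:
servo_tool(dp=[[0,0.86,-0.52],[0,0.86,-0.52],[0,0.86,-0.52],[0,0.86,-0.52],[0,0.86,-0.52]], yaw=[0,0,0,0,0])

```text
time: 8.35
position: [0.6226, 0.208, 0.1129]
tool_rot: [0.922, 1.368, -0.925]
ft_force: [0.4, -0.7, -2.5]
grip_width: 0.688
```

Request:
servo_tool(dp=[[0,0.43,-0.26],[0,0,0],[0,0,0],[0,0,0],[0,0,0]], yaw=[0,0,0,0,0])

```text
time: 8.85
position: [0.6301, 0.2147, 0.1153]
tool_rot: [0.926, 1.365, -0.926]
ft_force: [-0.2, 0.0, -3.1]
grip_width: 0.684
```

Run:
```python
from h import *
todo(.6342,.2151,.031,21.7)
i,d,P=grab("wrist","w4")
```

```text
pos [0.6301 0.2147 0.1153] jaw 21.67 turn units -0.01 dp now-axes [3.37 0.16 0.05] dp after turn [3.37 0.16 0.05] j7 0.16 tilt [-1.e-04 -1.e-04 -1.e+00]
```

View pics/w4.png

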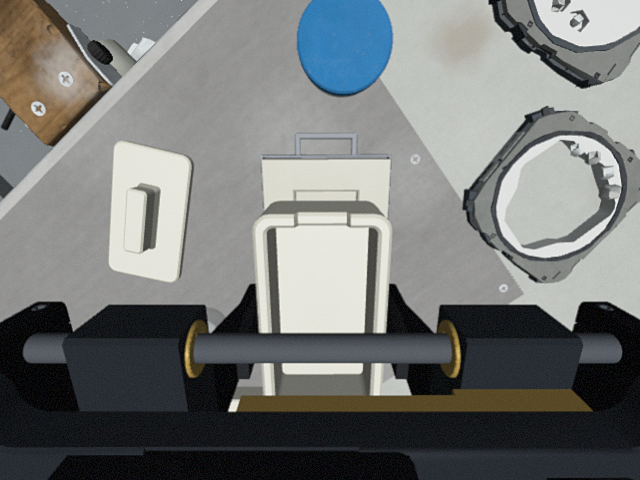

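Request:
servo_tool(dp=[[0.6,0.16,0.05],[0.7,0,0],[0.7,0,0],[0.5,0,0],[0,0,0]], yaw=[0,0,0,0,0])

```text
time: 9.4
position: [0.6326, 0.2158, 0.0494]
tool_rot: [0.922, 1.368, -0.929]
ft_force: [0.6, -0.5, -2.6]
grip_width: 0.68
```

Run:
```python
from h import *
todo(.6342,.2151,.031,21.7)
```

```text
pos [0.6326 0.2158 0.0494] jaw 21.76 turn units 0.01 dp now-axes [0.73 0.05 0.05] dp after turn [0.73 0.05 0.05] j7 0.18 tilt [-0.0047 -0.0021 -1.    ]
```

Request:
servo_tool(dp=[[0.15,0.04,0.05],[0.15,0,0],[0.15,0,0],[0.15,0,0],[0.15,0,0]], yaw=[0,0,0,0,0])

```text
time: 9.9
position: [0.6361, 0.2158, 0.0338]
tool_rot: [0.925, 1.365, -0.925]
ft_force: [0.2, 0.0, -2.6]
grip_width: 0.685
```

Run:
```python
from h import *
todo(.6342,.2151,.031,21.7);print(ctrl.get_state()['ft_force'])
i,d,P=grab("scene","s5");q=P
m=(abs(P[...,0]-.634)<.08)&(abs(P[...,1]-.215)<.08)
c=i[180:240,240:350]
cv2.imwrite("pics/s5c.png",cv2.resize(i[140:260,220:380,::-1],None,fx=5,fy=5))
```

```text
pos [0.6361 0.2158 0.0338] jaw 21.77 turn units 0.01 dp now-axes [ 0.11 -0.08 -0.  ] dp after turn [ 0.11 -0.08 -0.  ] j7 0.19 tilt [ 4.e-04  3.e-04 -1.e+00]
[ 0.17329792  0.02734906 -2.55652104]
```

View pics/s5c.png

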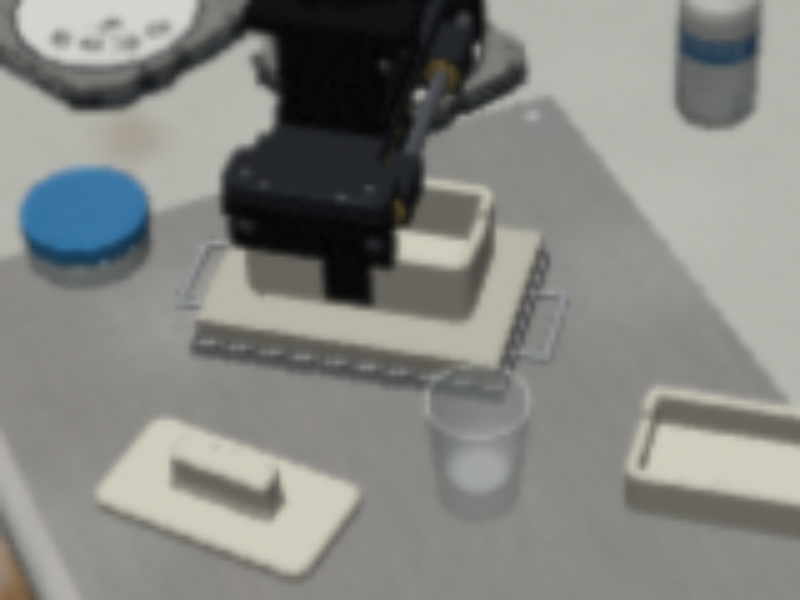

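Request:
servo_tool(dp=[[0.05,-0.05,0],[0.05,0,0],[0.05,0,0],[0.03,0,0],[0,0,0]], yaw=[0,0,0,0,0])

```text
time: 10.45
position: [0.6347, 0.2152, 0.0317]
tool_rot: [0.926, 1.366, -0.925]
ft_force: [-6.0, -2.3, 10.3]
grip_width: 0.688
```

Request:
servo_tool(dp=[[0,0,0],[0,0,0],[0,0,0],[-0.3,0,0],[-0.8,0,0]], yaw=[0,0,0,0,0], fingers=1)

```text
time: 10.95
position: [0.6333, 0.2148, 0.0553]
tool_rot: [0.922, 1.367, -0.928]
ft_force: [-0.1, 0.4, 0.2]
grip_width: 0.98
```

Request:
servo_tool(dp=[[-0.9,0,0],[-0.9,0,0],[-0.9,0,0],[-0.9,0,0],[-0.5,0,0]], yaw=[0,0,0,0,0])

```text
time: 11.45
position: [0.6359, 0.2154, 0.162]
tool_rot: [0.927, 1.363, -0.923]
ft_force: [0.5, 0.4, -0.8]
grip_width: 0.999
```

Run:
```python
from h import *
i,d,P=grab("wrist","w6")
z=P[...,2]
m=(abs(P[...,0]-.634)<.07)&(abs(P[...,1]-.215)<.07)&(z>.045)&(z<.07)
q=P[m];med=np.median(q[:,2]);q=q[abs(q[:,2]-med)<.004]
print(med,np.round(rect(q[:,:2]),4))
A=np.c_[q[:,:2],np.ones(len(q))];print("slope",np.linalg.lstsq(A,q[:,2],rcond=None)[0])
todo(.4266,-.201,.15,-12.4)
```

```text
0.05757599525445102 [  0.6343   0.2152  60.0833 109.7982  21.8251]
slope [-0.00056424  0.00131397  0.05760986]
pos [0.6366 0.2157 0.1635] jaw 21.75 turn units 5.69 dp now-axes [  0.46 -13.98  12.37] dp after turn [ 0.46 -4.63 18.08] j7 0.15 tilt [ 0.0051  0.0023 -1.    ]
```

View pics/w6.png

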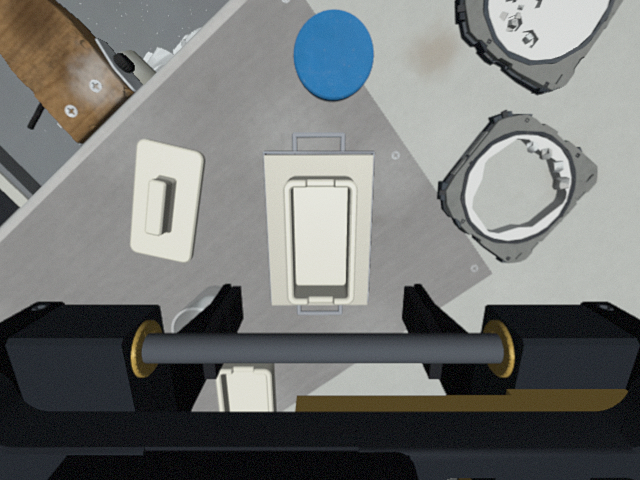

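Request:
servo_tool(dp=[[0,-0.9,0.8],[0,-1,0.88],[0,-1,0.88],[0,-1,0.88],[0,-1,0.88]], yaw=[0,0,0,0,0])

```text
time: 12.0
position: [0.5599, 0.0683, 0.1585]
tool_rot: [0.924, 1.366, -0.926]
ft_force: [1.9, -0.1, -0.2]
grip_width: 0.999
```

Request:
servo_tool(dp=[[0,-1,0.88],[0,-1,0.88],[0,-1,0.88],[0,-1,0.88],[0,-1,0.88]], yaw=[0,0,0,0,0])

```text
time: 12.5
position: [0.4846, -0.0801, 0.1587]
tool_rot: [0.925, 1.366, -0.925]
ft_force: [0.2, 0.4, -0.1]
grip_width: 0.996
```

Request:
servo_tool(dp=[[0,-1,0.88],[0,-1,0.88],[0,-1,0.88],[0,-1,0.88],[0,0,0]], yaw=[0,0,0,0,0.6])

```text
time: 13.0
position: [0.4227, -0.2023, 0.1589]
tool_rot: [0.978, 1.34, -0.98]
ft_force: [0.3, -1.2, -0.4]
grip_width: 1.001
```

Request:
servo_tool(dp=[[0,0,0],[0,0,0],[0,0,0],[0,0,0],[0,0,0]], yaw=[1,1,1,1,1], fingers=0.4)

```text
time: 13.5
position: [0.4251, -0.1977, 0.1587]
tool_rot: [1.363, 1.103, -1.364]
ft_force: [0.1, 0.0, 0.2]
grip_width: 0.632
```

Run:
```python
from h import *
i,d,P=grab("wrist","w7")
for l in ("bridge","crown"):
    for q in ctrl.cut_out("wrist",l)[:2]:
        m=q['region']&(d>0);X=P[m];X=X[X[:,2]>.005]
        if len(X)>5: print(l,round(q['score'],2),np.round(q['extent']),m.sum(),"z",np.percentile(X[:,2],[50,95]).round(4),np.round(rect(X[:,:2]),4))
todo(.4266,-.201,.15,-12.4)
b=cv2.resize(i[150:350,200:460,::-1],None,fx=3,fy=3);cv2.imwrite("pics/w7c.png",b)
```

```text
bridge 0.75 [320. 222. 330. 246.] 188 z [0.0087 0.0104] [  0.4267  -0.2003   8.4672  24.915  -14.916 ]
crown 0.54 [319. 171. 325. 183.] 112 z [0.0097 0.0113] [ 0.4342 -0.1478  9.477  10.245  77.9613]
crown 0.39 [322. 221. 332. 247.] 164 z [0.0088 0.0105] [  0.4269  -0.2003   7.971   25.1879 -15.1357]
pos [ 0.4251 -0.1977  0.1588] jaw -11.72 turn units 0.11 dp now-axes [0.35 0.08 0.12] dp after turn [0.35 0.09 0.12] j7 0.14 tilt [-7.e-04  2.e-04 -1.e+00]
```

View pics/w7c.png

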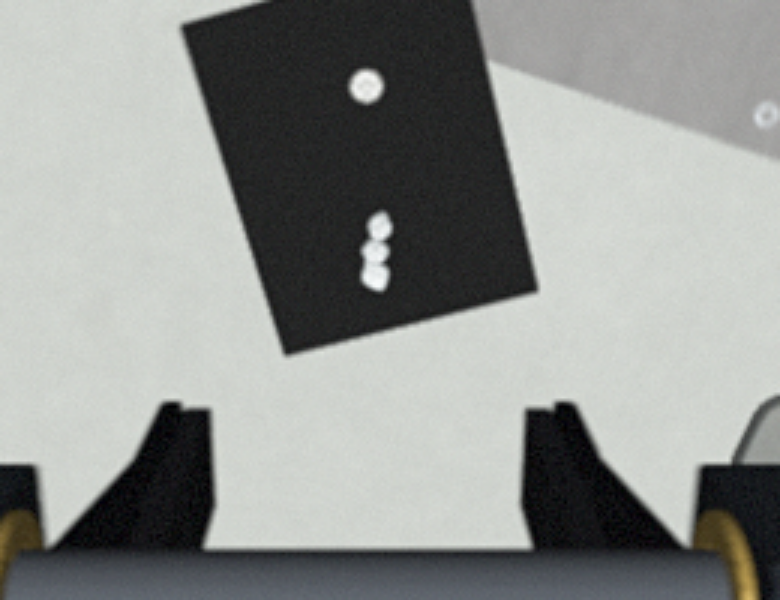

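Request:
servo_tool(dp=[[0.8,0.09,0.08],[0.9,0,0],[0.9,0,0],[0.9,0,0],[0.9,0,0]], yaw=[0.2,0,0,0,0])

```text
time: 14.15
position: [0.4272, -0.2001, 0.0483]
tool_rot: [1.373, 1.094, -1.373]
ft_force: [-0.2, -0.4, -0.4]
grip_width: 0.401
```

Request:
servo_tool(dp=[[0.6,0,0],[0.4,0,0],[0,0,0],[0,0,0],[0,0,0]], yaw=[0,0,0,0,0])

```text
time: 14.65
position: [0.4281, -0.2005, 0.0251]
tool_rot: [1.375, 1.092, -1.373]
ft_force: [-1.0, -0.4, 0.5]
grip_width: 0.401
```

Run:
```python
from h import *
todo(.4268,-.2003,.005,-13)
i,d,P=grab("wrist","w8")
```

```text
pos [ 0.4281 -0.2005  0.0251] jaw -13.02 turn units -0.0 dp now-axes [ 0.8  -0.05  0.01] dp after turn [ 0.8  -0.05  0.01] j7 0.3 tilt [ 1.7e-03 -1.0e-04 -1.0e+00]
```

View pics/w8.png

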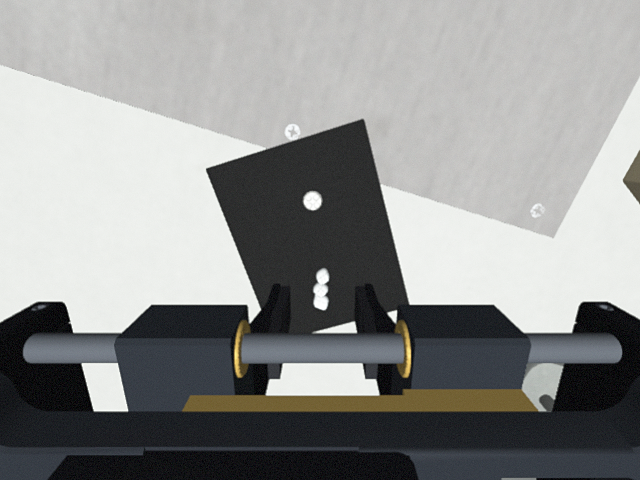

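Request:
servo_tool(dp=[[0.25,-0.05,0],[0.25,0,0],[0.2,0,0],[0.1,0,0],[0,0,0]], yaw=[0,0,0,0,0])

```text
time: 15.2
position: [0.4256, -0.1999, 0.0038]
tool_rot: [1.374, 1.093, -1.376]
ft_force: [-0.3, -0.4, 0.1]
grip_width: 0.399
```

Request:
servo_tool(dp=[[0,0,0],[0,0,0],[0,0,0],[0,0,0],[0,0,0]], yaw=[0,0,0,0,0], fingers=0, grip_force=10)

```text
time: 15.7
position: [0.4262, -0.1999, 0.0044]
tool_rot: [1.375, 1.093, -1.375]
ft_force: [0.4, -0.8, 0.7]
grip_width: 0.082
```

Request:
servo_tool(dp=[[0,0,0],[0,0,0],[0,0,0],[0,0,0],[0,0,0]], yaw=[0,0,0,0,0])

```text
time: 16.2
position: [0.4262, -0.2, 0.0044]
tool_rot: [1.375, 1.093, -1.375]
ft_force: [-0.2, 0.1, 1.6]
grip_width: 0.087
```

Run:
```python
from h import *
i,d,P=grab("wrist","w9")
cv2.imwrite("pics/w9c.png",cv2.resize(i[150:350,200:460,::-1],None,fx=3,fy=3))
i,d,P=grab("scene","s9");cv2.imwrite("pics/s9c.png",cv2.resize(i[280:380,330:470,::-1],None,fx=5,fy=5))
```

View pics/w9c.png

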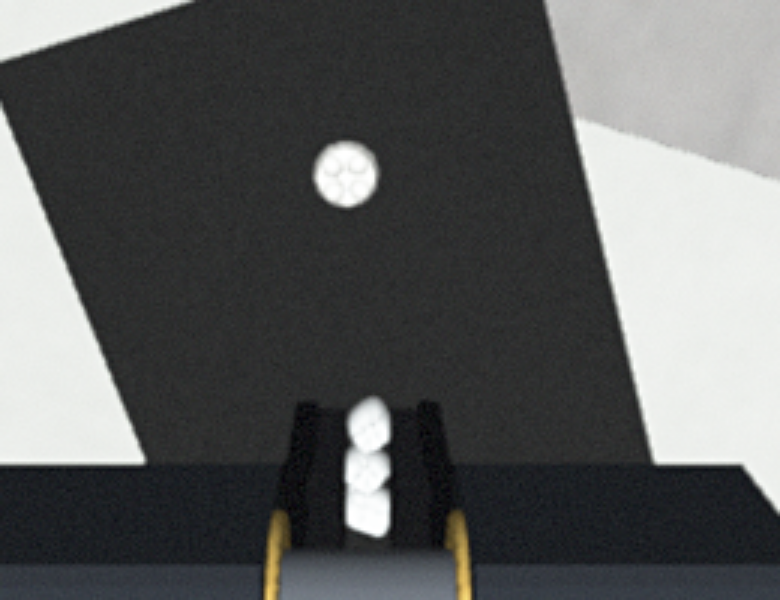

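View pics/s9c.png

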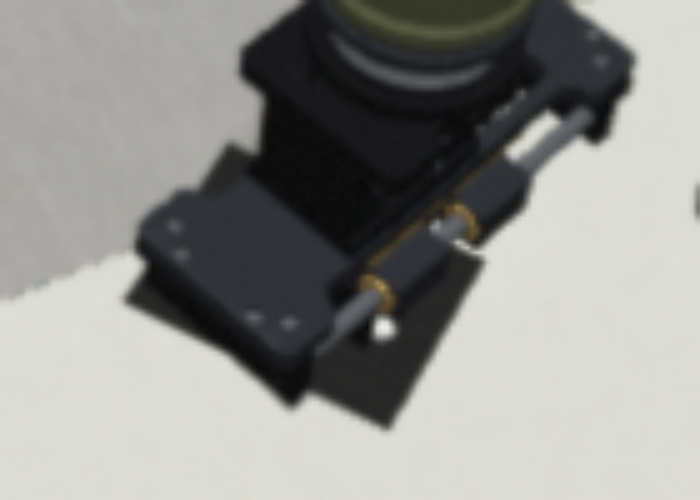

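Well held between the pads, roughly aligned. Lift and check.

Request:
servo_tool(dp=[[-0.2,0,0],[-0.6,0,0],[-0.9,0,0],[-0.9,0,0],[-0.9,0,0]], yaw=[0,0,0,0,0])

```text
time: 16.8
position: [0.4256, -0.2, 0.0927]
tool_rot: [1.375, 1.093, -1.376]
ft_force: [0.2, 0.3, -0.4]
grip_width: 0.089
```

Request:
servo_tool(dp=[[-0.9,0,0],[-0.6,0,0],[0,0,0],[0,0,0],[0,0,0]], yaw=[0,0,0,0,0])

```text
time: 17.3
position: [0.4252, -0.1997, 0.1282]
tool_rot: [1.374, 1.094, -1.376]
ft_force: [-0.1, -0.5, -1.3]
grip_width: 0.088
```

Run:
```python
from h import *
i,d,P=grab("wrist","w10")
cv2.imwrite("pics/w10c.png",cv2.resize(i[150:350,200:460,::-1],None,fx=3,fy=3))
todo(.6343,.2152,.14,-68.2)
```

```text
pos [ 0.4252 -0.1997  0.1282] jaw -13.04 turn units 9.19 dp now-axes [ -0.49   4.4  -18.06] dp after turn [ -0.49 -12.3  -13.93] j7 0.15 tilt [-2.1e-03  2.0e-04 -1.0e+00]
```

View pics/w10c.png

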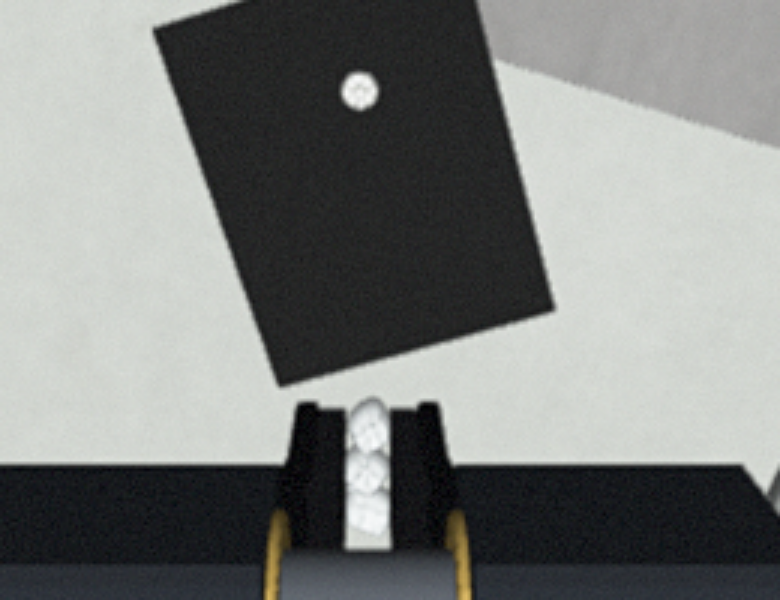

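Request:
servo_tool(dp=[[-0.1,0,0],[-0.1,0,0],[-0.1,0,0],[-0.1,0,0],[-0.1,0,0]], yaw=[0.92,0.92,0.92,0.92,0.92])

```text
time: 17.85
position: [0.4254, -0.1998, 0.1409]
tool_rot: [1.711, 0.783, -1.714]
ft_force: [0.4, 0.6, 0.1]
grip_width: 0.09
```

Request:
servo_tool(dp=[[0,0,0],[0,0,0],[0,0,0],[0,0,0],[0,0,0]], yaw=[0.92,0.92,0.92,0.92,0.92])

```text
time: 18.35
position: [0.4254, -0.1998, 0.1408]
tool_rot: [2.014, 0.384, -2.018]
ft_force: [-0.2, -1.2, 0.4]
grip_width: 0.088
```

Request:
servo_tool(dp=[[0,-0.5,-0.57],[0,-0.88,-1],[0,-0.88,-1],[0,-0.88,-1],[0,-0.88,-1]], yaw=[0,0,0,0,0])

```text
time: 18.85
position: [0.4948, -0.0631, 0.1408]
tool_rot: [2.012, 0.387, -2.016]
ft_force: [0.9, -0.8, -0.8]
grip_width: 0.088
```

Request:
servo_tool(dp=[[0,-0.88,-1],[0,-0.88,-1],[0,-0.88,-1],[0,-0.88,-1],[0,-0.88,-1]], yaw=[0,0,0,0,0])

```text
time: 19.35
position: [0.5701, 0.0853, 0.1404]
tool_rot: [2.011, 0.387, -2.016]
ft_force: [0.4, -0.5, 0.3]
grip_width: 0.085
```

Request:
servo_tool(dp=[[0,-0.88,-1],[0,-0.88,-1],[0,-0.88,-1],[0,-0.88,-1],[0,-0.3,-0.4]], yaw=[0,0,0,0,0])

```text
time: 19.85
position: [0.6366, 0.218, 0.1397]
tool_rot: [2.009, 0.392, -2.014]
ft_force: [0.5, 0.6, -0.7]
grip_width: 0.09
```

Run:
```python
from h import *
i,d,P=grab("wrist","w11")
todo(.6343,.2152,.034,-68.2)
```

```text
pos [0.637  0.2182 0.1397] jaw -67.96 turn units 0.04 dp now-axes [4.23 0.07 0.14] dp after turn [4.23 0.08 0.14] j7 -1.42 tilt [-1.6e-03  3.0e-04 -1.0e+00]
```

View pics/w11.png

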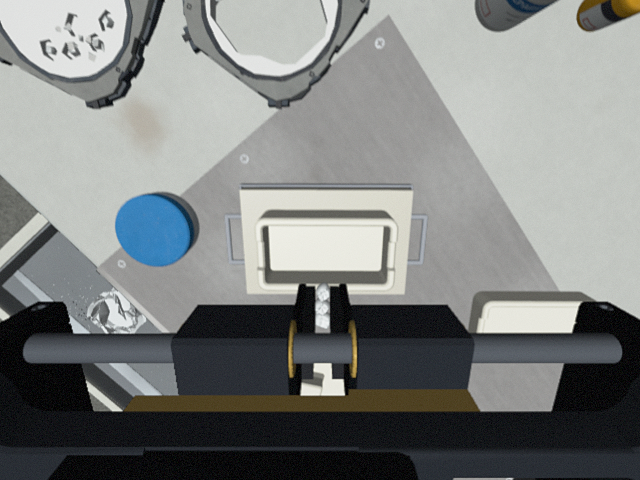

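Request:
servo_tool(dp=[[0.5,0.08,0.14],[0.9,0,0],[0.9,0,0],[0.9,0,0],[0.8,0,0]], yaw=[0.04,0,0,0,0])

```text
time: 20.4
position: [0.6331, 0.2066, 0.0398]
tool_rot: [2.015, 0.378, -2.02]
ft_force: [0.4, 0.1, 0.4]
grip_width: 0.086
```

Request:
servo_tool(dp=[[0.15,0,0],[0,0,0],[0,0,0],[0,0,0],[0,0,0]], yaw=[0,0,0,0,0])

```text
time: 20.9
position: [0.6352, 0.2107, 0.0392]
tool_rot: [2.018, 0.384, -2.014]
ft_force: [-0.1, -0.6, -0.8]
grip_width: 0.085
```

Run:
```python
from h import *
todo(.6343,.2152,.030,-68.2);print(ctrl.get_state()['ft_force'])
```

```text
pos [0.6352 0.2107 0.0392] jaw -68.49 turn units -0.05 dp now-axes [ 0.37 -0.18 -0.03] dp after turn [ 0.37 -0.18 -0.03] j7 -1.39 tilt [ 1.7e-03  8.0e-04 -1.0e+00]
[-0.1485532  -0.619665   -0.82723688]
```

Request:
servo_tool(dp=[[0.1,0,0],[0.1,0,0],[0.1,0,0],[0.05,0,0],[0,0,0]], yaw=[0,0,0,0,0])

```text
time: 21.4
position: [0.6344, 0.2106, 0.0295]
tool_rot: [2.016, 0.383, -2.016]
ft_force: [-1.3, 0.5, 2.1]
grip_width: 0.088
```

Request:
servo_tool(dp=[[0,0,0],[0,0,0],[0,0,0],[0,0,0],[0,0,0]], yaw=[0,0,0,0,0])

```text
time: 21.9
position: [0.6344, 0.2106, 0.0294]
tool_rot: [2.016, 0.383, -2.016]
ft_force: [-0.3, -0.5, 4.1]
grip_width: 0.087
```

Request:
servo_tool(dp=[[0,0,0],[0,0,0],[0,0,0],[-0.2,0,0],[-0.6,0,0]], yaw=[0,0,0,0,0], fingers=0.35)

```text
time: 22.4
position: [0.6333, 0.2102, 0.0483]
tool_rot: [2.013, 0.382, -2.019]
ft_force: [-1.2, -0.4, 0.6]
grip_width: 0.337
```

Request:
servo_tool(dp=[[-0.9,0,0],[-0.9,0,0],[-0.9,0,0],[-0.9,0,0],[-0.9,0,0]], yaw=[0,0,0,0,0])

```text
time: 22.9
position: [0.6349, 0.2105, 0.1644]
tool_rot: [2.018, 0.383, -2.015]
ft_force: [0.0, 0.3, -0.2]
grip_width: 0.348
```

Run:
```python
from h import *
i,d,P=grab("wrist","w12")
for q in ctrl.cut_out("wrist","bridge")[:2]:
    m=q['region']&(d>0);X=P[m];print(round(q['score'],2),np.round(q['extent']),np.median(X,0).round(4),np.percentile(X[:,2],95))
todo(.6313,-.0001,.13,21.7)
```

```text
0.71 [318. 224. 330. 252.] [0.6341 0.2105 0.0336] 0.03540734002690876
pos [0.6372 0.2111 0.1673] jaw -68.5 turn units 14.97 dp now-axes [1.46 7.77 3.33] dp after turn [ 1.46  3.35 -7.76] j7 -1.42 tilt [ 0.0079  0.0034 -1.    ]
```

View pics/w12.png

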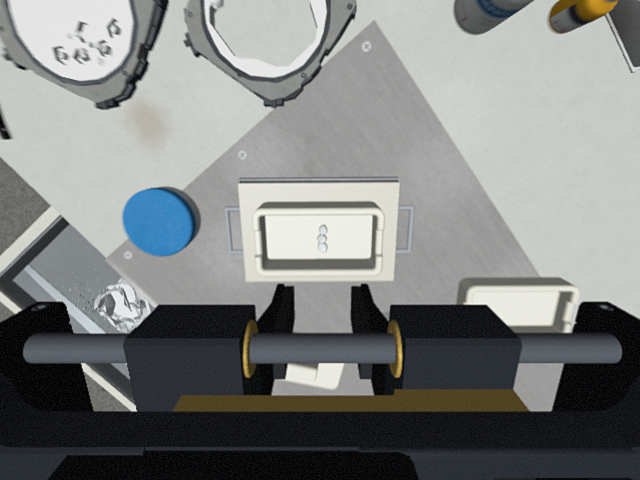

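Request:
servo_tool(dp=[[0,0.97,0.41],[0,0.97,0.41],[0,0.97,0.41],[0,0.97,0.41],[0,0.97,0.41]], yaw=[0,0,0,0,0], fingers=1)

```text
time: 23.5
position: [0.631, 0.0779, 0.1618]
tool_rot: [2.016, 0.383, -2.016]
ft_force: [0.1, -0.3, 0.9]
grip_width: 0.716
```

Request:
servo_tool(dp=[[0,0.97,0.41],[0,0.97,0.41],[0,0.97,0.41],[0,0,0],[0,0,0]], yaw=[0,0,0,-1,-1])

```text
time: 24.0
position: [0.6291, -0.0017, 0.1619]
tool_rot: [1.888, 0.57, -1.888]
ft_force: [-0.1, 0.6, 0.4]
grip_width: 0.995
```

Request:
servo_tool(dp=[[0,0,0],[0,0,0],[0,0,0],[0,0,0],[0,0,0]], yaw=[-1,-1,-1,-1,-1])

```text
time: 24.5
position: [0.6292, -0.0001, 0.1617]
tool_rot: [1.538, 0.957, -1.538]
ft_force: [-0.7, -0.4, -0.2]
grip_width: 1.0
```

Request:
servo_tool(dp=[[0,0,0],[0,0,0],[0,0,0],[0,0,0],[0,0,0]], yaw=[-1,-1,-1,-1,-1])

```text
time: 25.0
position: [0.6292, -0.0001, 0.1617]
tool_rot: [1.161, 1.24, -1.161]
ft_force: [0.6, 0.5, -0.6]
grip_width: 1.001
```

Request:
servo_tool(dp=[[0,0,0],[0,0,0],[0,0,0],[0,0,0],[0,0,0]], yaw=[-1,-1,-1,0,0])

```text
time: 25.5
position: [0.6293, -0.0001, 0.1618]
tool_rot: [0.93, 1.363, -0.93]
ft_force: [0.1, 0.4, -0.5]
grip_width: 1.004
```

Run:
```python
from h import *
i,d,P=grab("wrist","w13")
z=P[...,2];m=(np.hypot(P[...,0]-.631,P[...,1])<.075)&(z>.022)&(z<.04);q=P[m]
print(np.median(q[:,2]),np.round(rect(q[:,:2]),4));r=rect(q[:,:2])
todo(r[0],r[1],.016,r[4])
```

```text
0.02971875946223082 [ 6.318000e-01 -1.300000e-03  6.001010e+01  1.107276e+02  2.181130e+01]
pos [ 6.293e-01 -1.000e-04  1.618e-01] jaw 21.38 turn units -0.07 dp now-axes [5.83 0.08 0.08] dp after turn [5.83 0.08 0.08] j7 0.41 tilt [-0.e+00  1.e-04 -1.e+00]
```

View pics/w13.png

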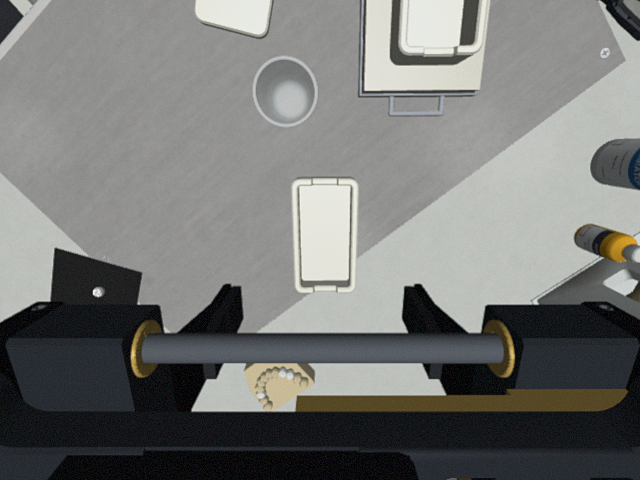

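Request:
servo_tool(dp=[[0.6,0.08,0.08],[0.9,0,0],[0.9,0,0],[0.9,0,0],[0.9,0,0]], yaw=[-0.07,0,0,0,0])

```text
time: 26.05
position: [0.6315, -0.0012, 0.0547]
tool_rot: [0.923, 1.367, -0.924]
ft_force: [-0.3, -0.3, -0.4]
grip_width: 1.002
```

Request:
servo_tool(dp=[[0.8,0,0],[0.6,0,0],[0.4,0,0],[0,0,0],[0,0,0]], yaw=[0,0,0,0,0])

```text
time: 26.55
position: [0.6324, -0.0011, 0.0122]
tool_rot: [0.923, 1.366, -0.922]
ft_force: [-0.3, 0.2, 0.4]
grip_width: 1.004
```

Run:
```python
from h import *
todo(.6318,-.0013,.011,21.8)
```

```text
pos [ 0.6324 -0.0011  0.0122] jaw 21.93 turn units 0.02 dp now-axes [ 0.05 -0.03 -0.  ] dp after turn [ 0.05 -0.03 -0.  ] j7 0.46 tilt [ 8.e-04  0.e+00 -1.e+00]
```

Request:
servo_tool(dp=[[0,0,0],[0,0,0],[0,0,0],[0,0,0],[0,0,0]], yaw=[0,0,0,0,0], fingers=0.5, grip_force=30)

```text
time: 27.05
position: [0.6322, -0.0011, 0.0122]
tool_rot: [0.923, 1.366, -0.922]
ft_force: [0.1, -0.3, 1.5]
grip_width: 0.687
```

Run:
```python
from h import *
todo(.6343,.2152,.13,21.8)
```

```text
pos [ 0.6322 -0.0011  0.0122] jaw 21.94 turn units 0.02 dp now-axes [-4.71  3.31 -7.99] dp after turn [-4.71  3.29 -8.  ] j7 0.46 tilt [ 6.e-04  1.e-04 -1.e+00]
```

Request:
servo_tool(dp=[[-0.4,0,0],[-1,0,0],[-1,0,0],[-1,0,0],[-1,0,0]], yaw=[0,0,0,0,0])

```text
time: 27.55
position: [0.6316, -0.0012, 0.1231]
tool_rot: [0.923, 1.367, -0.923]
ft_force: [0.3, 0.2, -2.3]
grip_width: 0.686
```

Request:
servo_tool(dp=[[-0.3,0.2,-0.5],[0,0.4,-0.95],[0,0.4,-0.95],[0,0.4,-0.95],[0,0.4,-0.95]], yaw=[0,0,0,0,0])

```text
time: 28.05
position: [0.6325, 0.1179, 0.1283]
tool_rot: [0.922, 1.368, -0.923]
ft_force: [0.5, -0.6, -2.1]
grip_width: 0.685
```

Request:
servo_tool(dp=[[0,0.4,-0.95],[0,0.4,-0.95],[0,0.4,-0.95],[0,0.25,-0.6],[0,0.1,-0.25]], yaw=[0,0,0,0,0])

```text
time: 28.55
position: [0.6337, 0.219, 0.1284]
tool_rot: [0.92, 1.369, -0.92]
ft_force: [-0.2, -0.3, -0.6]
grip_width: 0.686
```

Run:
```python
from h import *
i,d,P=grab("wrist","w14")
todo(.6343,.2152,.064,21.8)
```

```text
pos [0.634  0.2187 0.1286] jaw 22.13 turn units 0.05 dp now-axes [ 2.58 -0.04  0.14] dp after turn [ 2.58 -0.04  0.14] j7 0.08 tilt [-1.1e-03  8.0e-04 -1.0e+00]
```

View pics/w14.png

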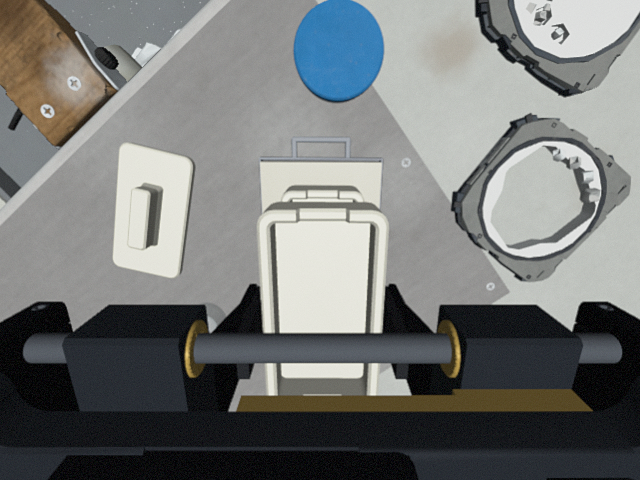

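Request:
servo_tool(dp=[[0.5,-0.04,0.14],[0.7,0,0],[0.6,0,0],[0.2,0,0],[0,0,0]], yaw=[0.05,0,0,0,0])

```text
time: 29.1
position: [0.6346, 0.2108, 0.0778]
tool_rot: [0.926, 1.365, -0.93]
ft_force: [0.3, 0.4, -2.3]
grip_width: 0.687
```

Run:
```python
from h import *
todo(.6343,.2152,.064,21.8)
```

```text
pos [0.6346 0.2108 0.0778] jaw 21.57 turn units -0.04 dp now-axes [ 0.55  0.06 -0.17] dp after turn [ 0.55  0.06 -0.17] j7 0.09 tilt [-0.0024 -0.0013 -1.    ]
```

Request:
servo_tool(dp=[[0.05,0,-0.1],[0,0,0],[0,0,0],[0,0,0],[0,0,0]], yaw=[0,0,0,0,0])

```text
time: 29.6
position: [0.6346, 0.2145, 0.0785]
tool_rot: [0.927, 1.364, -0.926]
ft_force: [-0.3, 0.6, -1.7]
grip_width: 0.688
```

Run:
```python
from h import *
todo(.6343,.2152,.064,21.8)
```

```text
pos [0.6346 0.2145 0.0785] jaw 21.64 turn units -0.03 dp now-axes [ 0.58 -0.   -0.03] dp after turn [ 0.58  0.   -0.03] j7 0.09 tilt [ 6.e-04  2.e-04 -1.e+00]
```

Request:
servo_tool(dp=[[0.12,0,-0.03],[0.12,0,0],[0.12,0,0],[0.12,0,0],[0.06,0,0]], yaw=[0,0,0,0,0])

```text
time: 30.1
position: [0.6339, 0.215, 0.0642]
tool_rot: [0.926, 1.365, -0.927]
ft_force: [-2.9, -0.8, 3.2]
grip_width: 0.689
```

Request:
servo_tool(dp=[[0.04,0,0],[0.03,0,0],[0,0,0],[0,0,0],[0,0,0]], yaw=[0,0,0,0,0])

```text
time: 30.6
position: [0.6339, 0.215, 0.0642]
tool_rot: [0.927, 1.365, -0.927]
ft_force: [-3.7, -1.2, 5.9]
grip_width: 0.682
```

Home height reached with contact. Release, lift, check.

Request:
servo_tool(dp=[[0,0,0],[0,0,0],[0,0,0],[-0.3,0,0],[-0.8,0,0]], yaw=[0,0,0,0,0], fingers=1)

```text
time: 31.1
position: [0.6327, 0.2146, 0.0887]
tool_rot: [0.924, 1.367, -0.93]
ft_force: [0.3, -0.2, 0.2]
grip_width: 0.983
```

Request:
servo_tool(dp=[[-0.9,0,0],[-0.9,0,0],[-0.9,0,0],[-0.5,0,0],[0,0,0]], yaw=[0,0,0,0,0])

```text
time: 31.6
position: [0.6355, 0.2155, 0.1729]
tool_rot: [0.93, 1.362, -0.923]
ft_force: [0.3, 0.4, -0.7]
grip_width: 1.0
```

```bash
cat >> h.py <<'E'
def rim(P,zl,zh,c=(.634,.215)):
    z=P[...,2]
    m=(np.hypot(P[...,0]-c[0],P[...,1]-c[1])<.08)&(z>zl)&(z<zh)
    q=P[m];med=np.median(q[:,2]);q=q[abs(q[:,2]-med)<.004]
    A=np.c_[q[:,:2],np.ones(len(q))];print("rim",med,np.round(rect(q[:,:2]),4),"slope",np.linalg.lstsq(A,q[:,2],rcond=None)[0][:2].round(4))
E
python3 - <<'E'
from h import *
i,d,P=grab("wrist","w15")
rim(P,.07,.1)
todo(.4342,-.1478,.13,-13)
E
```

```text
rim 0.08162619953826142 [  0.6335   0.2152  60.1241 109.4631  21.5407] slope [-0.0007  0.0002]
pos [0.6346 0.2153 0.1711] jaw 21.64 turn units 5.77 dp now-axes [  1.62 -12.81  10.54] dp after turn [ 1.62 -4.54 15.95] j7 0.07 tilt [ 1.6e-03  7.0e-04 -1.0e+00]
```

View pics/w15.png

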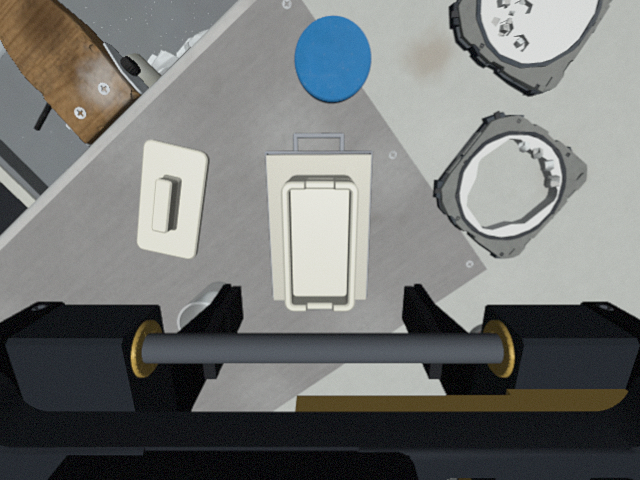

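Request:
servo_tool(dp=[[0,-0.9,0.74],[0,-1,0.82],[0,-1,0.82],[0,-1,0.82],[0,-1,0.82]], yaw=[0,0,0,0,0])

```text
time: 32.15
position: [0.5556, 0.0752, 0.1685]
tool_rot: [0.925, 1.366, -0.928]
ft_force: [0.8, -0.6, -0.6]
grip_width: 1.0
```

Request:
servo_tool(dp=[[0,-1,0.82],[0,-1,0.82],[0,-1,0.82],[0,-1,0.82],[0,-1,0.82]], yaw=[0,0,0,0,0])

```text
time: 32.65
position: [0.4772, -0.0658, 0.1688]
tool_rot: [0.926, 1.367, -0.928]
ft_force: [0.3, -0.5, 1.0]
grip_width: 1.001
```

Request:
servo_tool(dp=[[0,-1,0.82],[0,-1,0.82],[0,-0.9,0.76],[0,0,0],[0,0,0]], yaw=[0,0,0,1,1])

```text
time: 33.15
position: [0.4322, -0.1481, 0.169]
tool_rot: [1.089, 1.283, -1.09]
ft_force: [0.6, 0.1, 0.8]
grip_width: 1.003
```

Request:
servo_tool(dp=[[0.1,0,0],[0.2,0,0],[0.2,0,0],[0.2,0,0],[0.2,0,0]], yaw=[1,1,1,1,1], fingers=0.4)

```text
time: 33.65
position: [0.4326, -0.1471, 0.1462]
tool_rot: [1.468, 1.019, -1.471]
ft_force: [-0.2, -0.4, 0.9]
grip_width: 0.635
```

Request:
servo_tool(dp=[[0.1,0,0],[0.2,0,0],[0.2,0,0],[0.2,0,0],[0.2,0,0]], yaw=[1,1,1,1,1])

```text
time: 34.15
position: [0.4325, -0.1471, 0.1237]
tool_rot: [1.822, 0.654, -1.826]
ft_force: [0.3, -0.4, -0.2]
grip_width: 0.405
```

Request:
servo_tool(dp=[[0.1,0,0],[0.2,0,0],[0.1,0,0],[0,0,0],[0,0,0]], yaw=[1,1,1,0,0])

```text
time: 34.65
position: [0.433, -0.1472, 0.1145]
tool_rot: [2.012, 0.388, -2.015]
ft_force: [-0.3, -0.2, -0.1]
grip_width: 0.398
```

Run:
```python
from h import *
i,d,P=grab("wrist","w16")
z=P[...,2];m=(np.hypot(P[...,0]-.434,P[...,1]+.1478)<.02)&(z>.0055)&(z<.02);q=P[m]
print(len(q),np.percentile(q[:,2],95),np.round(rect(q[:,:2]),4));r=rect(q[:,:2])
todo(r[0],r[1],.025,-68.2)
```

```text
120 0.011561270529890715 [  0.4348  -0.148    9.3822   9.7329 -67.6037]
pos [ 0.4332 -0.1473  0.1148] jaw -68.24 turn units -0.01 dp now-axes [ 3.59  0.05 -0.05] dp after turn [ 3.59  0.05 -0.05] j7 -0.92 tilt [-1.e-03  1.e-04 -1.e+00]
```

View pics/w16.png

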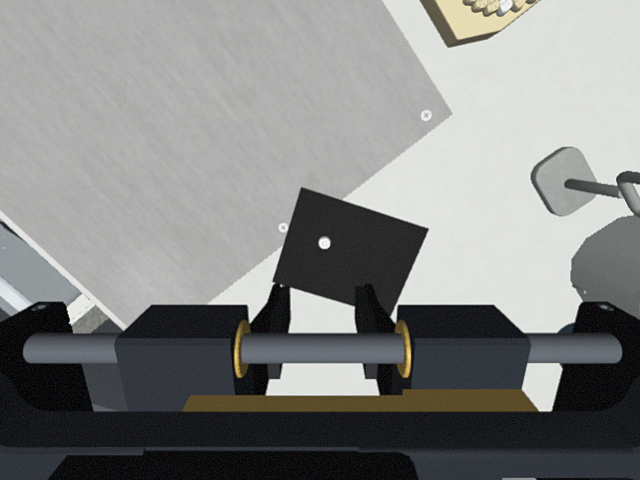

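Request:
servo_tool(dp=[[0.6,0.05,-0.05],[0.9,0,0],[0.9,0,0],[0.8,0,0],[0.4,0,0]], yaw=[0,0,0,0,0])

```text
time: 35.2
position: [0.4341, -0.1478, 0.0237]
tool_rot: [2.012, 0.387, -2.017]
ft_force: [-0.3, -0.1, -0.2]
grip_width: 0.402
```

Request:
servo_tool(dp=[[0,0,0],[0,0,0],[0,0,0],[0,0,0],[0,0,0]], yaw=[0,0,0,0,0])

```text
time: 35.7
position: [0.4359, -0.1481, 0.026]
tool_rot: [2.016, 0.385, -2.013]
ft_force: [0.6, 0.7, 0.0]
grip_width: 0.398
```

Run:
```python
from h import *
i,d,P=grab("wrist","w17")
cv2.imwrite("pics/w17c.png",cv2.resize(i[150:350,200:460,::-1],None,fx=3,fy=3))
z=P[...,2];m=(np.hypot(P[...,0]-.434,P[...,1]+.1478)<.015)&(z>.0055)&(z<.02);q=P[m]
if len(q):print(len(q),np.round(rect(q[:,:2]),4))
todo(.4348,-.148,.0055,-68.2)
```

```text
246 [ 0.4347 -0.148   9.5696 10.4466 49.7059]
pos [ 0.4357 -0.1481  0.0258] jaw -68.36 turn units -0.03 dp now-axes [ 0.81 -0.02  0.03] dp after turn [ 0.81 -0.02  0.03] j7 -0.86 tilt [ 1.1e-03  1.0e-04 -1.0e+00]
```

View pics/w17c.png

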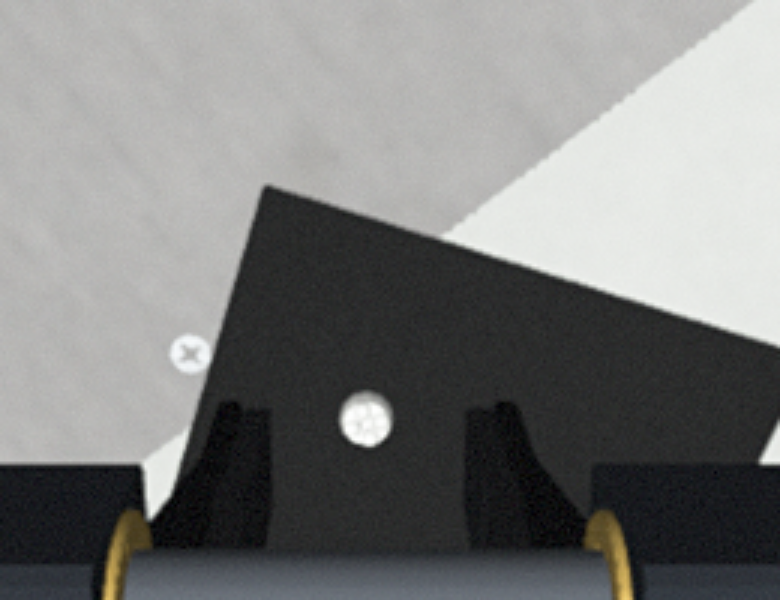

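Request:
servo_tool(dp=[[0.25,-0.02,-0.03],[0.25,0,0],[0.2,0,0],[0.1,0,0],[0,0,0]], yaw=[0,0,0,0,0])

```text
time: 36.25
position: [0.4352, -0.1473, 0.0046]
tool_rot: [2.014, 0.385, -2.016]
ft_force: [-0.5, -0.0, 0.6]
grip_width: 0.399
```

Request:
servo_tool(dp=[[0,0,0],[0,0,0],[0,0,0],[0,0,0],[0,0,0]], yaw=[0,0,0,0,0], fingers=0, grip_force=10)

```text
time: 36.75
position: [0.4359, -0.1473, 0.0054]
tool_rot: [2.015, 0.385, -2.014]
ft_force: [-0.2, 0.9, 0.6]
grip_width: 0.099
```

Request:
servo_tool(dp=[[0,0,0],[0,0,0],[0,0,0],[0,0,0],[0,0,0]], yaw=[0,0,0,0,0])

```text
time: 37.25
position: [0.4359, -0.1473, 0.0054]
tool_rot: [2.015, 0.385, -2.015]
ft_force: [-0.0, -0.1, 1.9]
grip_width: 0.098
```

Request:
servo_tool(dp=[[-0.2,0,0],[-0.6,0,0],[-0.9,0,0],[-0.9,0,0],[-0.9,0,0]], yaw=[0,0,0,0,0])

```text
time: 37.75
position: [0.4354, -0.1474, 0.0937]
tool_rot: [2.015, 0.385, -2.015]
ft_force: [0.2, -0.7, -0.7]
grip_width: 0.101
```

Request:
servo_tool(dp=[[-0.9,0,0],[-0.9,0,0],[-0.5,0,0],[0,0,0],[0,0,0]], yaw=[0,0,0,0,0])

```text
time: 38.25
position: [0.4353, -0.1472, 0.1496]
tool_rot: [2.014, 0.386, -2.016]
ft_force: [-0.4, -0.5, -1.2]
grip_width: 0.101
```

Run:
```python
from h import *
i,d,P=grab("wrist","w18")
cv2.imwrite("pics/w18c.png",cv2.resize(i[150:350,200:460,::-1],None,fx=3,fy=3))
todo(.6335,.2152,.16,-68.3)
```

```text
pos [ 0.435  -0.1471  0.1492] jaw -68.36 turn units -0.01 dp now-axes [ -0.44 -10.54 -12.73] dp after turn [ -0.44 -10.53 -12.74] j7 -0.94 tilt [-1.8e-03  3.0e-04 -1.0e+00]
```

View pics/w18c.png

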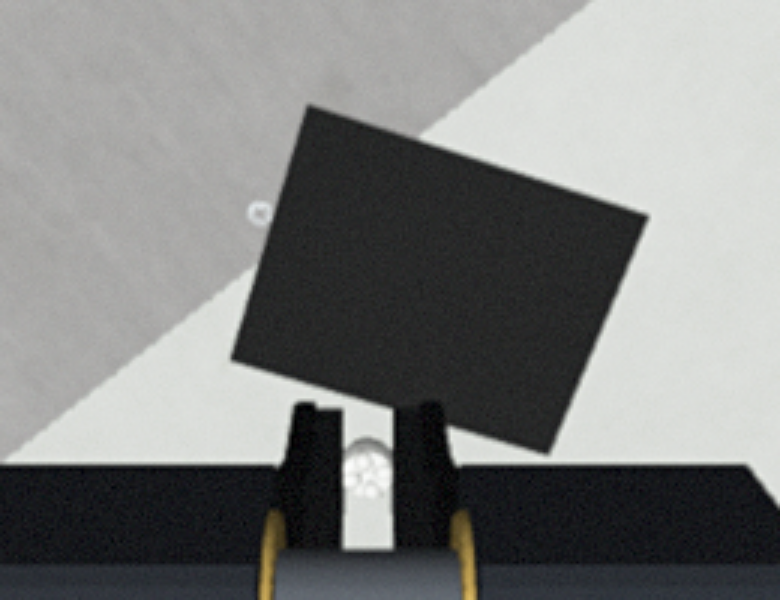

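Request:
servo_tool(dp=[[-0.2,-0.5,-0.6],[-0.2,-0.83,-1],[0,-0.83,-1],[0,-0.83,-1],[0,-0.83,-1]], yaw=[0,0,0,0,0])

```text
time: 38.8
position: [0.5071, -0.015, 0.1587]
tool_rot: [2.012, 0.385, -2.018]
ft_force: [0.0, -0.1, 0.3]
grip_width: 0.1
```

Request:
servo_tool(dp=[[0,-0.83,-1],[0,-0.83,-1],[0,-0.83,-1],[0,-0.83,-1],[0,-0.83,-1]], yaw=[0,0,0,0,0])

```text
time: 39.3
position: [0.585, 0.1273, 0.1583]
tool_rot: [2.012, 0.385, -2.018]
ft_force: [-0.4, -0.1, 1.1]
grip_width: 0.098
```

Request:
servo_tool(dp=[[0,-0.83,-1],[0,-0.83,-1],[0,-0.6,-0.75],[0,-0.3,-0.4],[0,0,0]], yaw=[0,0,0,0,0])

```text
time: 39.8
position: [0.6344, 0.2163, 0.1583]
tool_rot: [2.011, 0.387, -2.016]
ft_force: [0.2, -0.7, -0.3]
grip_width: 0.099
```

Run:
```python
from h import *
i,d,P=grab("wrist","w19")
todo(.6335,.2152,.072,-68.3)
```

```text
pos [0.6343 0.2144 0.1588] jaw -68.33 turn units -0.01 dp now-axes [ 3.47 -0.04  0.01] dp after turn [ 3.47 -0.04  0.01] j7 -1.51 tilt [-0.0023 -0.0016 -1.    ]
```

View pics/w19.png

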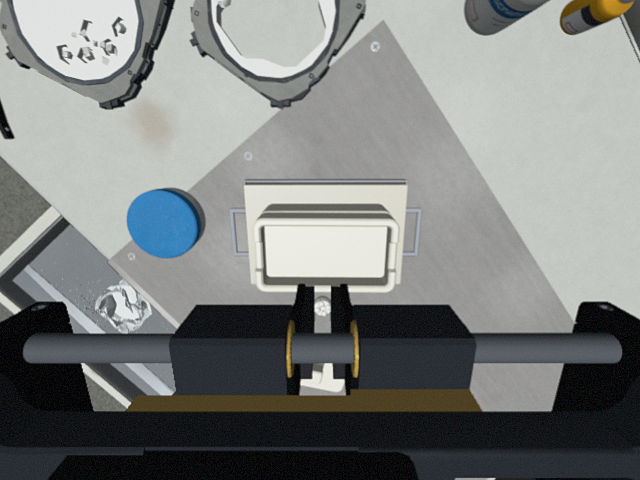

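Request:
servo_tool(dp=[[0.5,0,0],[0.9,0,0],[0.9,0,0],[0.7,0,0],[0.35,0,0]], yaw=[0,0,0,0,0])

```text
time: 40.35
position: [0.6332, 0.2124, 0.0739]
tool_rot: [2.012, 0.382, -2.02]
ft_force: [-0.2, -0.4, 0.2]
grip_width: 0.099
```

Request:
servo_tool(dp=[[0,0,0],[0,0,0],[0,0,0],[0,0,0],[0,0,0]], yaw=[0,0,0,0,0])

```text
time: 40.85
position: [0.6354, 0.2151, 0.0774]
tool_rot: [2.016, 0.385, -2.014]
ft_force: [-0.6, -0.3, -0.1]
grip_width: 0.098
```

Run:
```python
from h import *
todo(.6335,.2152,.0664,-68.3);print(ctrl.get_state()['ft_force'])
```

```text
pos [0.6354 0.2151 0.0774] jaw -68.36 turn units -0.01 dp now-axes [ 0.44 -0.03  0.07] dp after turn [ 0.44 -0.03  0.07] j7 -1.5 tilt [ 1.3e-03  6.0e-04 -1.0e+00]
[-0.64940824 -0.26715    -0.12628416]
```

Request:
servo_tool(dp=[[0.12,0,0],[0.12,0,0],[0.1,0,0],[0.06,0,0],[0.03,0,0]], yaw=[0,0,0,0,0])

```text
time: 41.35
position: [0.635, 0.2149, 0.0663]
tool_rot: [2.015, 0.385, -2.015]
ft_force: [-3.6, -0.3, 5.0]
grip_width: 0.1
```

Request:
servo_tool(dp=[[0,0,0],[0,0,0],[0,0,0],[0,0,0],[0,0,0]], yaw=[0,0,0,0,0])

```text
time: 41.85
position: [0.635, 0.2149, 0.0663]
tool_rot: [2.015, 0.385, -2.015]
ft_force: [-2.7, 0.1, 5.3]
grip_width: 0.096
```

Request:
servo_tool(dp=[[0,0,0],[0,0,0],[0,0,0],[-0.2,0,0],[-0.6,0,0]], yaw=[0,0,0,0,0], fingers=0.3)

```text
time: 42.35
position: [0.6337, 0.2145, 0.0846]
tool_rot: [2.011, 0.384, -2.018]
ft_force: [0.2, 0.2, 0.1]
grip_width: 0.293
```

Request:
servo_tool(dp=[[-0.9,0,0],[-0.9,0,0],[-0.9,0,0],[-0.6,0,0],[0,0,0]], yaw=[0,0,0,0,0])

```text
time: 42.85
position: [0.6368, 0.2155, 0.1721]
tool_rot: [2.022, 0.386, -2.009]
ft_force: [0.9, -0.3, 0.8]
grip_width: 0.298
```

Run:
```python
from h import *
i,d,P=grab("wrist","w20")
cv2.imwrite("pics/w20c.png",cv2.resize(i[150:350,200:460,::-1],None,fx=3,fy=3))
rim(P,.075,.09)
for q in ctrl.cut_out("wrist","crown")[:2]:
    m=q['region']&(d>0);X=P[m];print(round(q['score'],2),np.round(q['extent']),np.median(X,0).round(4),np.percentile(X[:,2],95))
todo(.4882,.186,.17,8.6)
```

```text
rim 0.08159526053388752 [  0.6341   0.2141  60.808  110.2303  21.8918] slope [0.0059 0.0018]
0.64 [266. 202. 380. 214.] [0.6629 0.2246 0.047 ] 0.0580562468683881
0.59 [317. 243. 328. 254.] [0.6336 0.2148 0.071 ] 0.07237654753784087
pos [0.6349 0.2149 0.1683] jaw -68.36 turn units -12.83 dp now-axes [-0.07 -1.09  5.88] dp after turn [-0.07 -5.98  0.27] j7 -1.51 tilt [ 2.e-04  2.e-04 -1.e+00]
```

View pics/w20c.png

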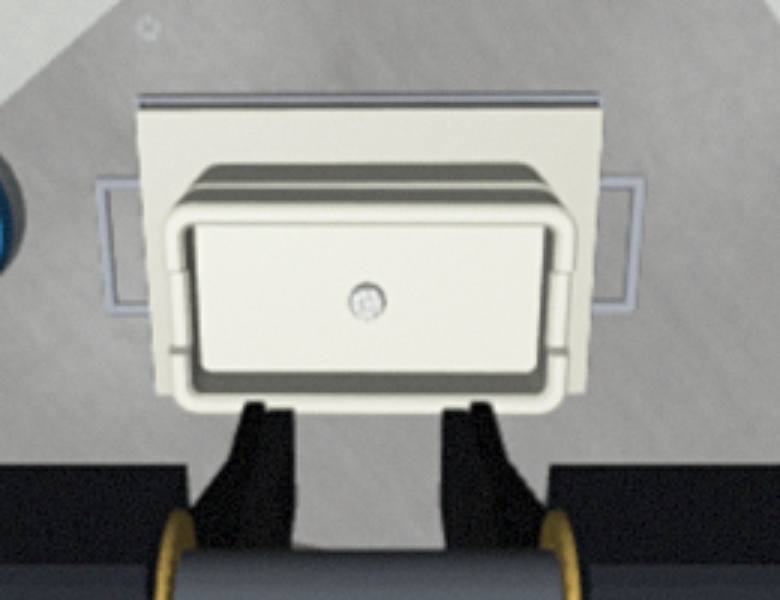

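Request:
servo_tool(dp=[[0,-0.15,0.8],[0,-0.19,1],[0,-0.19,1],[0,-0.19,1],[0,-0.19,1]], yaw=[0,0,0,0,0])

```text
time: 43.45
position: [0.513, 0.1912, 0.1665]
tool_rot: [2.011, 0.384, -2.017]
ft_force: [0.3, 1.0, 1.0]
grip_width: 0.299
```

Request:
servo_tool(dp=[[0,-0.18,1.08],[0,0,0],[0,0,0],[0,0,0],[0,0,0]], yaw=[0,-0.83,-1,-1,-1])

```text
out of range
```

Request:
servo_tool(dp=[[0,0,0],[0,0,0],[0,0,0],[0,0,0],[0,0,0]], yaw=[-1,-1,-1,-1,-1])

```text
time: 43.95
position: [0.514, 0.1914, 0.1666]
tool_rot: [1.677, 0.817, -1.683]
ft_force: [0.3, 0.1, -0.2]
grip_width: 0.303
```

Request:
servo_tool(dp=[[0,0,0],[0,0,0],[0,0,0],[0,0,0],[0,0,0]], yaw=[-1,-1,-1,-1,0], fingers=0.5)

```text
time: 44.45
position: [0.5141, 0.1915, 0.1667]
tool_rot: [1.389, 1.081, -1.394]
ft_force: [0.0, -0.5, 0.0]
grip_width: 0.496
```

Run:
```python
from h import *
i,d,P=grab("wrist","w21")
z=P[...,2];near=np.hypot(P[...,0]-.488,P[...,1]-.186)<.075
for lo,hi in((.028,.042),(.006,.02)):
    q=P[near&(z>lo)&(z<hi)];r=rect(q[:,:2]);print(np.median(q[:,2]),np.round(r,4))
q=P[near&(z>.028)&(z<.042)];r=rect(q[:,:2])
todo(r[0],r[1],.02,r[4])
```

```text
0.0343085034756007 [ 0.4882  0.1862 15.4737 50.2639  8.7256]
0.014419071373023729 [  0.4881   0.1862  60.401  110.0372   8.4209]
pos [0.5143 0.1915 0.1669] jaw -14.49 turn units -3.87 dp now-axes [ 5.88 -0.94  0.46] dp after turn [ 5.88 -1.05  0.05] j7 -0.65 tilt [-2.2e-03 -9.0e-04 -1.0e+00]
```

View pics/w21.png

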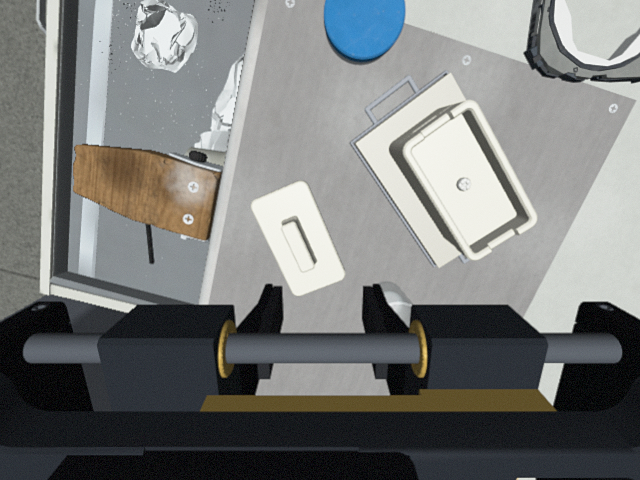

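Request:
servo_tool(dp=[[0,0,0],[0,0,0],[0,0,0],[0,0,0],[0,-0.5,0.02]], yaw=[-1,-1,-1,-0.87,0])

```text
time: 45.0
position: [0.5029, 0.1892, 0.1675]
tool_rot: [1.096, 1.277, -1.097]
ft_force: [0.5, -0.5, 0.1]
grip_width: 0.503
```

Request:
servo_tool(dp=[[0.8,-0.5,0.02],[0.9,0,0],[0.9,0,0],[0.9,0,0],[0.9,0,0]], yaw=[0,0,0,0,0])

```text
time: 45.5
position: [0.4893, 0.1867, 0.0573]
tool_rot: [1.097, 1.277, -1.098]
ft_force: [0.4, -0.8, -0.2]
grip_width: 0.501
```

Request:
servo_tool(dp=[[0.4,0,0],[0,0,0],[0,0,0],[0,0,0],[0,0,0]], yaw=[0,0,0,0,0])

```text
time: 46.0
position: [0.4913, 0.1873, 0.0495]
tool_rot: [1.096, 1.277, -1.093]
ft_force: [0.9, -0.2, 0.6]
grip_width: 0.497
```

Run:
```python
from h import *
todo(.4882,.1862,.019,8.6)
i,d,P=grab("wrist","w22")
```

```text
pos [0.4913 0.1873 0.0495] jaw 8.83 turn units 0.04 dp now-axes [ 1.22 -0.13  0.03] dp after turn [ 1.22 -0.13  0.03] j7 -0.25 tilt [ 0.0019  0.001  -1.    ]
```

View pics/w22.png

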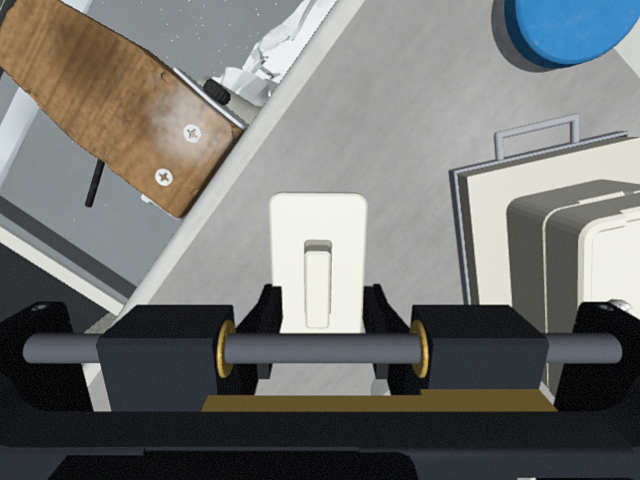

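Request:
servo_tool(dp=[[0.3,-0.1,0],[0.3,0,0],[0.3,0,0],[0.25,0,0],[0.07,0,0]], yaw=[0.04,0,0,0,0])

```text
time: 46.55
position: [0.4873, 0.1863, 0.0166]
tool_rot: [1.096, 1.277, -1.099]
ft_force: [-0.8, -1.0, -0.1]
grip_width: 0.5
```

Request:
servo_tool(dp=[[0,0,0],[0,0,0],[0,0,0],[0,0,0],[0,0,0]], yaw=[0,0,0,0,0], fingers=0, grip_force=30)

```text
time: 47.05
position: [0.4883, 0.1867, 0.0181]
tool_rot: [1.098, 1.276, -1.097]
ft_force: [0.6, 0.3, 0.6]
grip_width: 0.169
```

Request:
servo_tool(dp=[[0,0,0],[0,0,0],[0,0,0],[0,0,0],[0,0,0]], yaw=[0,0,0,0,0])

```text
time: 47.55
position: [0.4883, 0.1867, 0.0181]
tool_rot: [1.098, 1.276, -1.097]
ft_force: [-0.2, -0.7, 2.8]
grip_width: 0.167
```

Request:
servo_tool(dp=[[-0.3,0,0],[-0.9,0,0],[-1,0,0],[-1,0,0],[-1,0,0]], yaw=[0,0,0,0,0])

```text
time: 48.05
position: [0.4873, 0.1863, 0.1235]
tool_rot: [1.097, 1.277, -1.099]
ft_force: [0.3, -0.1, -2.0]
grip_width: 0.174
```

Request:
servo_tool(dp=[[-0.9,0,0],[-0.5,0,0],[0,0,0],[0,0,0],[0,0,0]], yaw=[-1,-1,-0.2,0,0])

```text
time: 48.55
position: [0.4871, 0.1862, 0.1564]
tool_rot: [0.924, 1.366, -0.928]
ft_force: [-0.2, 0.3, -2.6]
grip_width: 0.167
```

Run:
```python
from h import *
todo(.6339,.215,.16,21.7);print(ctrl.get_state()['ft_force'])
i,d,P=grab("wrist","w23")
```

```text
pos [0.4871 0.1862 0.1564] jaw 21.72 turn units 0.0 dp now-axes [-0.16  5.88  1.1 ] dp after turn [-0.16  5.88  1.1 ] j7 -0.03 tilt [-0.0023 -0.001  -1.    ]
[-0.16849137  0.34510953 -2.60543757]
```

View pics/w23.png

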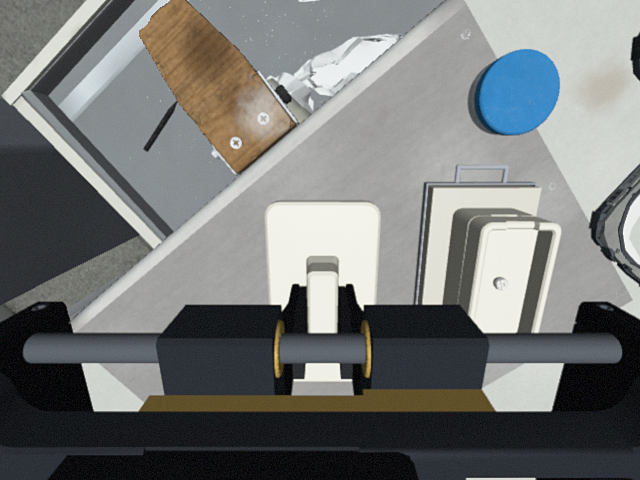

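Request:
servo_tool(dp=[[0,0.5,0.1],[0,1,0.19],[0,1,0.19],[0,1,0.19],[0,1,0.19]], yaw=[0,0,0,0,0])

```text
time: 49.1
position: [0.602, 0.2086, 0.1568]
tool_rot: [0.924, 1.366, -0.925]
ft_force: [0.2, -0.1, -1.8]
grip_width: 0.172
```

Request:
servo_tool(dp=[[0,0.9,0.16],[0,0.48,0.08],[0,0,0],[0,0,0],[0,0,0]], yaw=[0,0,0,0,0])

```text
time: 49.6
position: [0.6341, 0.2156, 0.1574]
tool_rot: [0.924, 1.366, -0.925]
ft_force: [0.1, -0.9, -1.3]
grip_width: 0.169
```

Request:
servo_tool(dp=[[0.4,0,0],[0.6,0,0],[0.5,0,0],[0.2,0,0],[0,0,0]], yaw=[0,0,0,0,0])

```text
time: 50.1
position: [0.6336, 0.2153, 0.1134]
tool_rot: [0.922, 1.367, -0.926]
ft_force: [0.2, 0.1, -2.3]
grip_width: 0.165
```

Request:
servo_tool(dp=[[0,0,0],[0,0,0],[0,0,0],[0,0,0],[0,0,0]], yaw=[0,0,0,0,0])

```text
time: 50.6
position: [0.6349, 0.2157, 0.1156]
tool_rot: [0.925, 1.365, -0.924]
ft_force: [-0.3, -0.7, -2.2]
grip_width: 0.173
```

Run:
```python
from h import *
todo(.6339,.2153,.0941,21.7);print(ctrl.get_state()['ft_force'])
i,d,P=grab("wrist","w24")
i,d,P=grab("scene","s24");cv2.imwrite("pics/s24c.png",cv2.resize(i[140:260,220:380,::-1],None,fx=5,fy=5))
```

```text
pos [0.6349 0.2157 0.1156] jaw 21.82 turn units 0.02 dp now-axes [ 0.86 -0.04  0.  ] dp after turn [ 0.86 -0.04  0.  ] j7 0.04 tilt [ 4.e-04  2.e-04 -1.e+00]
[-0.31520145 -0.67954701 -2.22253978]
```

View pics/w24.png

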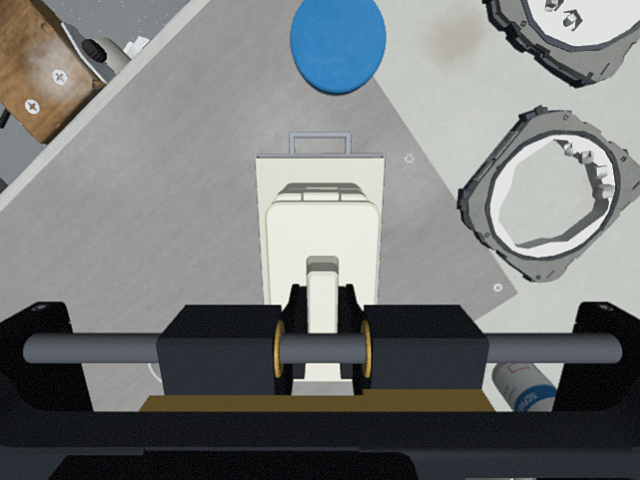

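View pics/s24c.png

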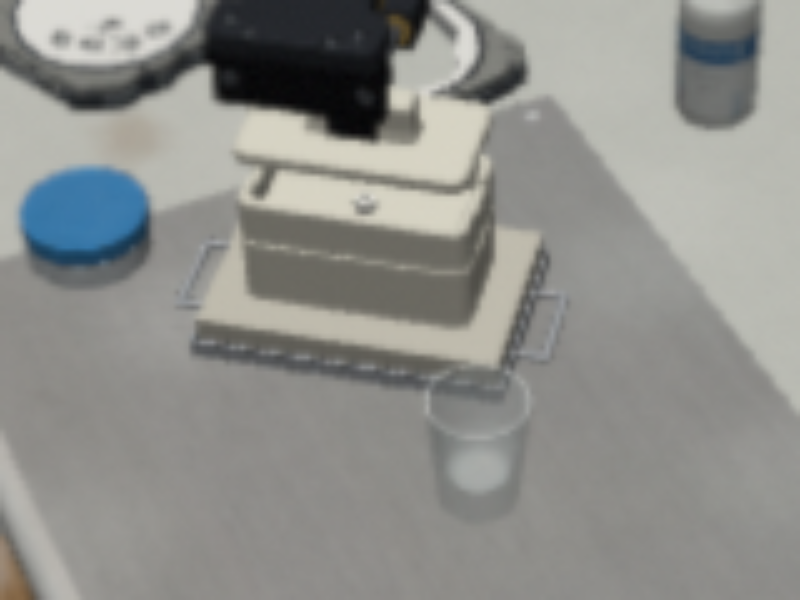

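The cover hovers aligned above the tower. Lower slowly.

Request:
servo_tool(dp=[[0.2,-0.03,0],[0.2,0,0],[0.15,0,0],[0.1,0,0],[0.08,0,0]], yaw=[0,0,0,0,0])

```text
time: 51.2
position: [0.6339, 0.2154, 0.0966]
tool_rot: [0.924, 1.366, -0.925]
ft_force: [0.2, -1.5, -2.5]
grip_width: 0.169
```

Request:
servo_tool(dp=[[0.06,0,0],[0.06,0,0],[0.03,0,0],[0,0,0],[0,0,0]], yaw=[0,0,0,0,0])

```text
time: 51.7
position: [0.6342, 0.2155, 0.0942]
tool_rot: [0.925, 1.365, -0.924]
ft_force: [-2.4, -1.1, 4.6]
grip_width: 0.172
```

Request:
servo_tool(dp=[[0,0,0],[0,0,0],[0,0,0],[-0.2,0,0],[-0.6,0,0]], yaw=[0,0,0,0,0], fingers=0.45)

```text
time: 52.2
position: [0.6329, 0.215, 0.1122]
tool_rot: [0.922, 1.368, -0.927]
ft_force: [0.4, -0.1, -0.3]
grip_width: 0.435
```

Request:
servo_tool(dp=[[-0.9,0,0],[-0.9,0,0],[-0.9,0,0],[-0.9,0,0],[0,0,0]], yaw=[0,0,0,0,0])

```text
time: 52.7
position: [0.6364, 0.2162, 0.2091]
tool_rot: [0.93, 1.361, -0.918]
ft_force: [0.9, 0.2, -0.3]
grip_width: 0.449
```

Request:
servo_tool(dp=[[0,0,0],[0,0,0],[0,0,0],[0,0,0],[0,0,0]], yaw=[0,0,0,0,0])

```text
time: 53.2
position: [0.6338, 0.2153, 0.2027]
tool_rot: [0.924, 1.366, -0.925]
ft_force: [-1.0, -0.0, -0.1]
grip_width: 0.451
```

Run:
```python
from h import *
i,d,P=grab("wrist","w25")
rim(P,.083,.098);rim(P,.102,.12)
i,d,P=grab("scene","s25");cv2.imwrite("pics/s25c.png",cv2.resize(i[140:260,220:380,::-1],None,fx=5,fy=5))
i,d,P=grab("side","d25")
Q=np.load("side0.npz");P0=cloud("side",Q['d'])
for l in("polishing_tin","dappen_glass"):
  for q in ctrl.cut_out("side",l)[:1]:print(l,np.nanmedian(P[q['region']],0).round(4))
```

```text
rim 0.09045550236110361 [  0.6338   0.2153  60.122  109.9091  21.8983] slope [0.0002 0.0003]
rim 0.1103077420385725 [ 0.6338  0.2156 15.023  49.4384 21.5147] slope [ 0.0074 -0.0007]
polishing_tin [0.5851 0.3392 0.028 ]
dappen_glass [0.5574 0.0873 0.0434]
```

View pics/s25c.png

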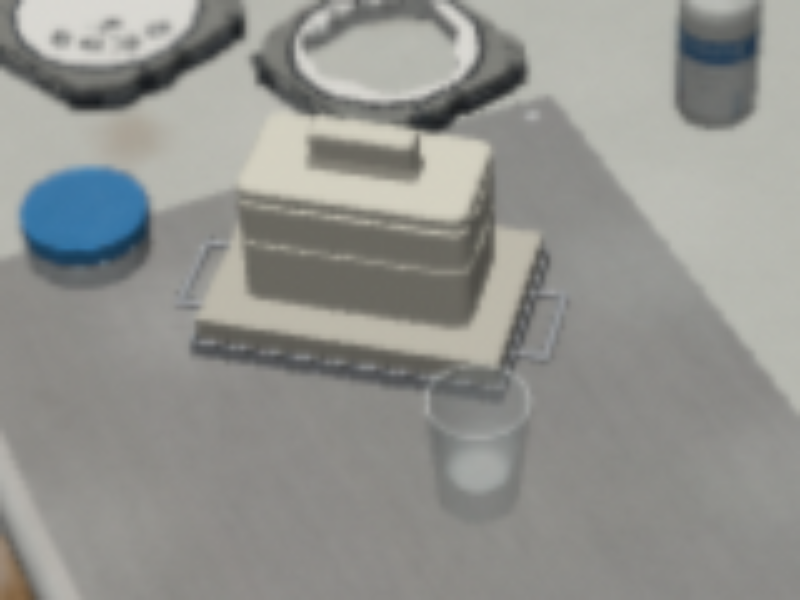

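View pics/d25.png

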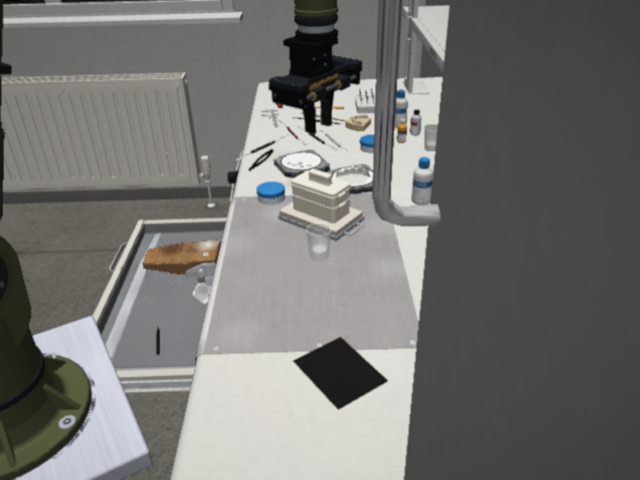

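Slab top is at z 0.0905 (nominal 0.090) and bar top at 0.1103 (nominal 0.110). The cover is centred and level, and the tin and glass have not moved. I'm handing in.

```bash
python3 -c "
from bench import ctrl
print(ctrl.close_job())"
```

```text
the job is handed in; nothing more can be done
None
```

I built the full tower on the loading plate and handed it in at about 53 s of the 125 s allowed. I placed the deep tray, bridge, shallow tray, crown and cover in that order. `close_job` gives no verdict, so this rests on my own last measurements.

| Check | Measured | Should be |
|---|---|---|
| Deep tray rim height | 57.6 mm | 58 mm |
| Shallow tray rim height | 81.6 mm | 82 mm |
| Cover slab top height | 90.5 mm | 90 mm |
| Cover bar top height | 110.3 mm | 110 mm |
| Bridge top height, on the deep tray floor | 35.4 mm | 35 mm |
| Crown top height, on the shallow tray floor | 72.4 mm | 71.5 mm |

- **Alignment:** each part sits within about 1 mm of the centre of the one below. The tray rims and cover slab measured level when placed. A second look at the shallow rim and the fit on the narrow cover bar showed slopes of 0.006–0.007, within the 0.06 rad limit.
- **Bridge and crown:** both lay chewing side up when last seen. They are now covered, so I could not look at them again after closing the tower.
- **Bystanders:** the tin and the glass measured within about 2 mm of where they started. I did not re-measure the plaster model, but no move came close to it.
- **Refused move:** one move call was rejected because I wrote 1.08, over the limit of 1. Nothing moved, and I made up the distance in the next calls.

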